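Face up a row of shelf bins against the rear upstand and an end stop

ROBOT

A 6-joint arm with a two-finger parallel gripper is mounted at the origin on the work surface. World frame = base frame: x ahead of the robot, y to its left, z up, the work surface at z = 0. Lengths are in mm, angles in rad, forces in N, time in s.
With the tool pointing down it reaches from about 275 to 975 mm from the base axis. Payload 8.4 kg.
Tool frame: the origin (TCP) lies on the centre line of the jaws, within the pads' length; the fingertips stand 25 mm ahead of it and the grasp point (between the pads) lies 6 mm ahead of it; z points along the fingers, y is the direction in which the jaws open and shut (so a half turn about z gives the same grasp; the last joint's range is limited). The gripper opens to 92 mm and grips with 3 to 60 N. Pads are 20 mm wide; open, the fingers measure 128 mm over their backs; the gripper's body (75 mm by 189 mm) begins 69 mm behind the grasp point.
Start: joints at [1.128, 0.353, 1.633, -0, 1.155, -0.002], TCP at [266.663, 565.26, 239.583] pointing down, gripper open.
Joint ranges: [-2.63, 2.63], [-0.92, 2.1], [0.06, 2.66], [-1.3, 4.44], [0, 2.69], [-3.02, 3.02]. Speed limits (rad/s): [2.22, 2.22, 2.79, 3.14, 3.14, 3.14].

INTERFACE

Orientations are given as a unit quaternion [x, y, z, w].
In Python, from bench import ctrl gives the robot as it stands. The module is installed in compiled form; this text tells all that it offers.
- The arm moves only by the shell command python3 -m inch 'ROWS' [FORCE]. ROWS is JSON, a list of rows, each an object of numbers: "ax", "ay", "az": the turn, a rotation vector about the tool's x, y, z in rad; "x", "y", "z": the shift along the tool's x, y, z in cm; "hand": the closure, from -1 (fully open) to 1 (shut). A call has 1 to 12 rows; each row shifts and turns the commanded pose from where the row before left it, along the tool's axes as they then stand; what a row does not reach is not made up. A row lasts 1/10 s, in which the tool goes at most 50 mm and 8.59 degrees, less where a joint would pass 70% of its speed; a pose out of reach is approached as far as the arm can. A call with a gripper value outside its range is refused whole. The fingers move at their own pace and stop on an object; FORCE is the grip in N (left out, the last holds). Time passes only in rows, so rows that do not move let the fingers close. It gives the time, the measured TCP pose, the force and the opening at its end, in the units of the state.
- ctrl.state(): the state, without advancing time (a new reading comes with each control period).
- ctrl.get_image(name): name is "scene" or "top" or "wrist"; returns (picture, depth): 420x560x3 uint8, blue, green, red; 420x560 float32, mm along the optical axis (not along the pixel's ray), 0 where there is no reading.
- ctrl.camera_params(name): a dict with "fx", "fy", "cx", "cy" (pixels), "rvec" (rotation vector, rad) and "tvec" (3), from world to camera coordinates, as OpenCV has them. Camera axes: x right, y down, z forward; pixel columns grow to the right and rows downward; lengths in mm; the calibration is good to about 2 mm. A picture is of the moment at which its call begins: read the wrist's pose just before it. camera_params takes no time and is no camera call; for the wrist camera it gives the pose at the moment of the call.
- ctrl.finish_job(): hands the job in, once; it reports no verdict.
The state is a dict: "time": time; "joint_pos": joint angles; "joint_velocities": joint speeds; "joint_efforts": joint torques, N m; "position": TCP position; "eef_rot": TCP orientation; "wrist_force": force on the tool from outside, world axes, zero at the start; "torque": the same for the moment, N m; "width": opening from 0.0 (shut) to 1.0 (fully open).
Only numpy, scipy, OpenCV 4.12 (cv2) and the standard library are available. Lean on these libraries where they do the work, as an engineer would, in place of code of your own. Each camera call takes 0.05 s, during which the arm holds its last target.

TASK

Face up the three blue bins on the grey bench shelf: slide them back until every one stands square against the shelf's rear upstand, and close them up to the light-grey plate of the end stop on the left, so that they stand in one straight row, touching each other and the plate, in whatever order they stand now. The plate marks where the row begins and its thumb screw is only finger-tight, so come up to it gently and do not shift it; slide the bins, never lift or tip them, and leave everything else on the bench alone.

Things in the scene. Friction and masses are not known exactly. Their poses are not given: they have to be found in the camera images.
- shelf: Grey folded-steel bench shelf, fixed: deck 250 mm deep (its x) by 640 mm wide (its y), deck surface 30 mm above the bench. Origin at the centre of its underside; its x axis points away from the robot to the rear, y to the left along the row. A rigid rear upstand runs the whole width, front face at x = +118 mm, rising to 75 mm above the bench. No lip in front, ends open.
- clip_screw (a point): Top of the yellow thumb screw of the end stop's clip, on the rear upstand; axes as the shelf's. It holds a light-grey upright end plate across the deck (shelf x -50 to +110 mm, 60 mm high, 4 mm thick; end_plate_c0 is its centre). The plate's tongue is slotted: its face, looking to shelf -y, stands 20 to 45 mm to the right (-y) of the screw, unmeasured: feel for it. It shifts sideways at 12 N and stays.
- bin_a: Loose blue plastic shelf bin filled with small white and kraft cartons: 160 mm deep (its x), 92 mm wide (its y), straight sides and rear 80 mm high, front wall (-x) 46 mm high with a white card. Origin at the centre of its underside, on the deck; home against the upstand it is at shelf x = +38 mm. Weighs 0.28 to 0.56 kg (unknown), slides with a push of 1 to 5 N.
- bin_b: Loose blue plastic shelf bin filled with steel ball bearings: 160 mm deep (its x), 92 mm wide (its y), straight sides and rear 80 mm high, front wall (-x) 46 mm high with a white card. Origin at the centre of its underside, on the deck; home against the upstand it is at shelf x = +38 mm. Weighs 0.28 to 0.56 kg (unknown), slides with a push of 1 to 5 N.
- bin_c: Loose blue plastic shelf bin filled with black machine feet with brass stems: 160 mm deep (its x), 92 mm wide (its y), straight sides and rear 80 mm high, front wall (-x) 46 mm high with a white card. Origin at the centre of its underside, on the deck; home against the upstand it is at shelf x = +38 mm. Weighs 0.28 to 0.56 kg (unknown), slides with a push of 1 to 5 N.
- small_carton: Bystander: kraft carton 110 x 70 x 55 mm standing on the shelf deck to the left of the end stop. Origin at the centre of its underside.
- label_roll: Bystander: roll of white labels lying flat on the bench near the shelf's front left corner, 90 mm diameter, 40 mm high. Origin at the centre of its underside.
- clipboard: Bystander: brown clipboard with a paper form, 220 x 150 mm, 13 mm high at the clip, lying on the bench near the shelf's front right corner. Origin at the centre of its underside.
- tape_gun: Bystander: packing-tape dispenser lying on its side on the bench to the left, about 135 x 210 x 55 mm. Origin under the roll's centre.
- scanner: Bystander: dark hand-held code scanner lying on its side on the bench to the right, about 150 x 120 x 42 mm. Origin on its underside.
- carton: Bystander: closed kraft carton 160 x 120 x 80 mm on the bench to the left. Origin at the centre of its underside.

How it is judged:
By the outcome, as a careful person would: the job done as asked, in the order asked, and still so for the second after the job is handed in, with the robot touching nothing.
It also fails if it takes over 72 s, if anything falls off the work surface, if the arm or the gripper's body presses on something with over 40 N, if the wrist force passes 120 N, or if a joint passes its speed limit or range.

## Working session

There is one attempt and no reset: what is moved stays moved. The work goes in short steps, Python scripts to look and compute and a shell command to move; the robot and the scene stay as the last step left them, time stands still between calls to the robot, and variables do not carry over. Pictures are saved under pics/ and viewed, and the job is handed in when it is done.

```bash
mkdir -p pics; ls
python3 - <<'E'
from bench import ctrl
import cv2,numpy as np
s=ctrl.state()
for k,v in s.items(): print(k,v)
for n in ["scene","top","wrist"]:
    p=ctrl.camera_params(n); print(n,p)
    im,d=ctrl.get_image(n); cv2.imwrite(f"pics/{n}0.png",im); np.savez(f"{n}0.npz",im=im,d=d,**{k:np.array(v) for k,v in p.items()})
E
```

```text
pics
time 0.0
joint_pos [ 1.12759429e+00  3.53622801e-01  1.63412032e+00 -5.90976912e-06
  1.15521249e+00 -2.39664460e-03]
joint_velocities [-0.00028439  0.00063963 -0.00064088 -0.00024692 -0.0006709   0.00087932]
joint_efforts [-1.03065213e-03 -5.93817508e+01 -3.34226775e+01  6.96052308e-02
  2.32171593e-02 -1.09060627e-04]
position [266.47027124 564.84039052 238.88542069]
eef_rot [ 2.18621378e-01  9.75809525e-01 -6.65231609e-04 -1.47944221e-04]
wrist_force [-0.24128661 -0.23861624  0.25288071]
torque [ 0.01831119 -0.00365003  0.03157343]
width 1.0007602549204226
scene {'fx': 408.3930057985883, 'fy': 408.3930057985883, 'cx': 277.4429514771691, 'cy': 214.82242005944926, 'rvec': array([ 1.26817271,  2.14061932, -1.01547911]), 'tvec': array([ 258.04533308, -191.23047367, 1660.68924498])}
top {'fx': 405.83134346537275, 'fy': 405.83134346537275, 'cx': 274.1393834975575, 'cy': 206.2475521273462, 'rvec': array([ 2.19737072, -2.17021106,  0.07634041]), 'tvec': array([  -9.53718173,  477.10139391, 1521.98542361])}
wrist {'fx': 357.2311546520199, 'fy': 357.2311546520199, 'cx': 281.6774799255667, 'cy': 206.2067381259609, 'rvec': array([-2.4624666 , -1.56142893, -0.20159162]), 'tvec': array([-624.74433294,  -28.91934909,  389.90595626])}
```

View pics/scene0.png

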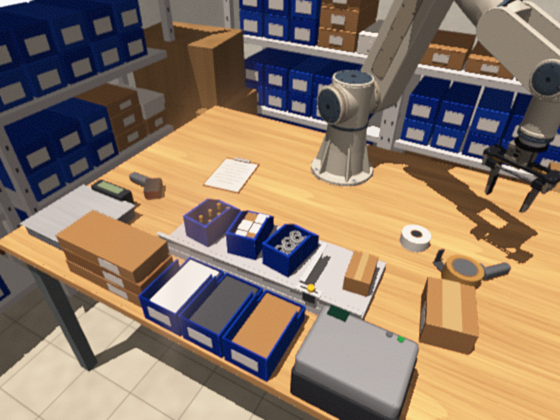

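View pics/top0.png

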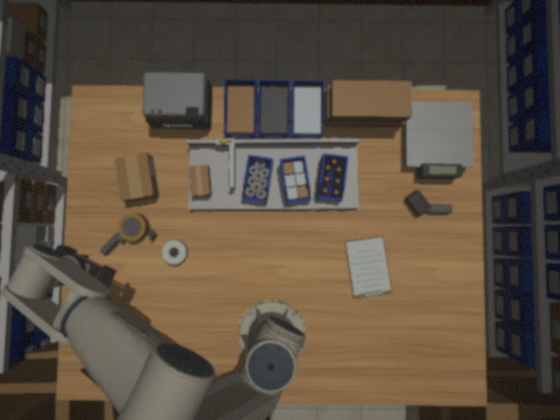

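View pics/wrist0.png

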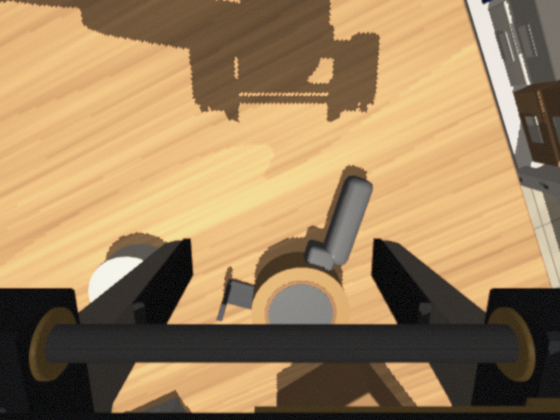

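The top view shows the shelf at columns 188–358, rows 138–210, with three bins at about (257,180) bearings, (295,180) cartons and (332,178) feet. The end plate is at column ~231, and the screw at about (222,142).

```bash
cat > h.py <<'E'
import cv2,numpy as np
def load(f):
    return dict(np.load(f))
def ray(p,u,v):
    R=cv2.Rodrigues(p['rvec'])[0]; t=p['tvec'].reshape(3)
    d=np.array([(u-p['cx'])/p['fx'],(v-p['cy'])/p['fy'],1.0]); return -R.T@t, R.T@d
def onz(p,u,v,z):
    c,d=ray(p,u,v); return c+d*(z-c[2])/d[2]
def proj(p,X):
    return cv2.projectPoints(np.float64(X).reshape(-1,1,3),p['rvec'],p['tvec'],np.array([[p['fx'],0,p['cx']],[0,p['fy'],p['cy']],[0,0,1.]]),None)[0].reshape(-1,2)
def cloud(p):
    d=p['d']; v,u=np.mgrid[:d.shape[0],:d.shape[1]]
    P=np.stack([(u-p['cx'])/p['fx']*d,(v-p['cy'])/p['fy']*d,d],-1)
    R=cv2.Rodrigues(p['rvec'])[0]; return (P-p['tvec'].reshape(3))@R
E
python3 - <<'E'
from h import *
p=load('top0.npz'); W=cloud(p)
im=p['im']
cv2.imwrite('pics/topc.png',cv2.resize(im[120:225,175:370],None,fx=4,fy=4,interpolation=cv2.INTER_CUBIC))
hsv=cv2.cvtColor(im,cv2.COLOR_BGR2HSV)
m=cv2.inRange(hsv,(105,120,40),(130,255,255)); m[:146]=0;m[210:]=0;m[:,:185]=0;m[:,365:]=0
m=cv2.morphologyEx(m,cv2.MORPH_CLOSE,np.ones((3,3)))
cs,_=cv2.findContours(m,cv2.RETR_EXTERNAL,cv2.CHAIN_APPROX_NONE)
for c in cs:
    if cv2.contourArea(c)<200: continue
    (x,y),s,a=cv2.minAreaRect(c); b=cv2.boxPoints(((x,y),s,a))
    print((x,y),s,a); print(np.array([onz(p,*q,110)[:2] for q in b]).round(1).tolist(), onz(p,x,y,110).round(1))
for (u,v) in [(210,160),(245,160),(275,200),(222,142),(231,160),(231,180),(257,180),(295,180),(332,180),(199,180)]: print(u,v,W[v,u].round(1), im[v,u])
# upstand edges: scan column 150? 
for u in (240,300,350): print([ (v,W[v,u].round(0).tolist()) for v in range(134,148,1)])
E
```

```text
210 160 [649.8 242.4  26.4] [133 138 139]
245 160 [650.6 109.   30.7] [133 135 135]
275 200 [499.5  -6.6  34.6] [136 140 141]
222 142 [703.3 188.7  97.4] [ 56 111 122]
231 160 [638.3 155.1  93.1] [144 148 147]
231 180 [564.6 153.3  96.5] [146 150 149]
257 180 [568.9  60.4  73.6] [99 99 99]
295 180 [569.4 -78.6  82.7] [129 127 121]
332 180 [ 577.7 -220.3   34.4] [72 46 45]
199 180 [564.9 271.4  83.8] [ 84 116 137]
[(134, [743.0, 127.0, 62.0]), (135, [741.0, 128.0, 53.0]), (136, [741.0, 129.0, 40.0]), (137, [742.0, 131.0, 20.0]), (138, [740.0, 131.0, 11.0]), (139, [739.0, 133.0, -3.0]), (140, [718.0, 126.0, 70.0]), (141, [713.0, 125.0, 74.0]), (142, [710.0, 125.0, 73.0]), (143, [710.0, 127.0, 57.0]), (144, [708.0, 128.0, 46.0]), (145, [709.0, 129.0, 28.0]), (146, [705.0, 129.0, 28.0]), (147, [700.0, 129.0, 30.0])]
[(134, [753.0, -99.0, 32.0]), (135, [743.0, -97.0, 57.0]), (136, [740.0, -97.0, 52.0]), (137, [740.0, -98.0, 36.0]), (138, [741.0, -100.0, 17.0]), (139, [723.0, -96.0, 77.0]), (140, [721.0, -96.0, 70.0]), (141, [717.0, -96.0, 71.0]), (142, [713.0, -97.0, 69.0]), (143, [711.0, -97.0, 62.0]), (144, [713.0, -98.0, 39.0]), (145, [711.0, -99.0, 31.0]), (146, [708.0, -99.0, 26.0]), (147, [704.0, -99.0, 28.0])]
[(134, [762.0, -294.0, 4.0]), (135, [760.0, -295.0, -4.0]), (136, [755.0, -294.0, 2.0]), (137, [752.0, -295.0, -1.0]), (138, [749.0, -296.0, -7.0]), (139, [727.0, -282.0, 71.0]), (140, [722.0, -281.0, 72.0]), (141, [717.0, -280.0, 81.0]), (142, [715.0, -282.0, 71.0]), (143, [716.0, -285.0, 50.0]), (144, [717.0, -289.0, 32.0]), (145, [712.0, -288.0, 35.0]), (146, [708.0, -288.0, 36.0]), (147, [706.0, -290.0, 27.0])]
```

View pics/topc.png

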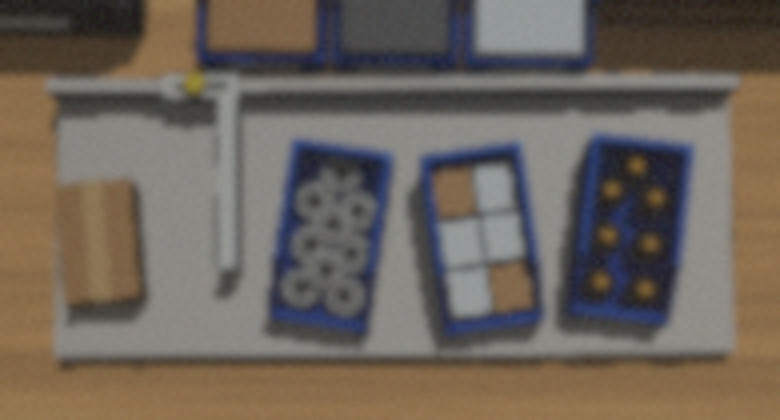

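Run:
```python
from h import *
from scipy.spatial.transform import Rotation as Ro
p=load('wrist0.npz'); R=cv2.Rodrigues(p['rvec'])[0]; C=-R.T@p['tvec']
T=np.array([266.47,564.84,238.9]); q=Ro.from_quat([.2186,.97581,-.00066,-.00015])
print('cam in tool',q.inv().apply(C-T),'axes in tool (cam x,y,z)\n',q.inv().as_matrix()@R.T)
p=load('top0.npz');W=cloud(p)
# heights behind upstand
for (u,v) in [(240,110),(275,110),(305,110),(370,100),(180,100),(340,100),(135,175),(135,230),(175,253)]: print(u,v,W[v,u].round(0))
# bin rim points by depth
m=(W[...,2]>100)&(W[...,2]<125)&(W[...,0]<680)&(W[...,0]>440)&(abs(W[...,1])<330)
n,l,st,ce=cv2.connectedComponentsWithStats(m.astype(np.uint8))
for i in range(1,n):
    if st[i,4]>40: print(st[i],W[l==i].mean(0).round(0))
d=np.array([214.,-500.])
```

```text
cam in tool [  71.80286245    0.44638469 -144.71938693] axes in tool (cam x,y,z)
 [[ 3.60175634e-05 -9.66746756e-01 -2.55735621e-01]
 [ 9.99999978e-01 -1.78078732e-05  2.08157417e-04]
 [-2.05789615e-04 -2.55735623e-01  9.66746735e-01]]
240 110 [834. 129.  60.]
275 110 [840.  -2.  49.]
305 110 [ 840. -115.   53.]
370 100 [ 850. -339.  144.]
180 100 [840. 333. 150.]
340 100 [ 849. -233.  142.]
135 175 [581. 508.  78.]
135 230 [380. 508.  54.]
175 253 [297. 362.  38.]
[319 153  30  38 191] [ 614. -218.  110.]
[244 155  30  38 179] [606.  53. 111.]
[280 155  31  36 178] [606. -76. 110.]
```

```bash
python3 -m inch '[{"az":-0.1472,"z":-3},{"az":-0.1472,"z":-3},{"az":-0.1472,"z":-3},{"x":-1.57,"y":-4.7},{"x":-1.57,"y":-4.7},{"x":-1.57,"y":-4.7},{"x":-1.57,"y":-4.7},{"x":-1.57,"y":-4.7},{"x":-1.57,"y":-4.7},{"x":-1.57,"y":-4.7},{"x":-1.57,"y":-4.7},{"x":-1.57,"y":-4.7}]'; python3 -m inch '[{"x":-1.57,"y":-4.7},{"x":-1.57,"y":-4.7},{"x":-1.57,"y":-4.7},{"x":-1.57,"y":-4.7,"hand":0.1},{"hand":0.1},{"hand":0.1},{"hand":0.1}]'
python3 - <<'E'
from bench import ctrl
import cv2,numpy as np
s=ctrl.state(); print(s['position'],s['eef_rot'],s['joint_pos'],s['width'],s['wrist_force'])
p=ctrl.camera_params('wrist'); im,d=ctrl.get_image('wrist'); cv2.imwrite("pics/w1.png",im); np.savez("w1.npz",im=im,d=d,**{k:np.array(v) for k,v in p.items()})
E
```

```text
[266.50945967 564.95151569 239.02751829] [ 2.18619150e-01  9.75810117e-01 -5.18647069e-04 -1.19336464e-04] [ 1.12760909e+00  3.53519890e-01  1.63393844e+00  3.91796139e-06
  1.15519872e+00 -2.39042410e-03] 0.9995918333944237 [-0.76010468 -0.66676622  0.68676524]validation failed for argument at $[0]...
validation failed for argument at $[0]...
```

View pics/w1.png

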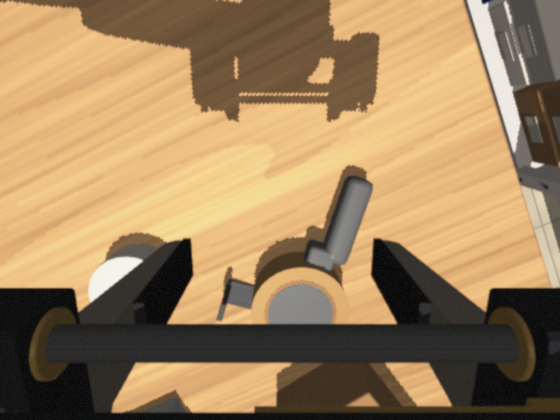

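The call was refused; probably every row needs all seven fields.

```bash
python3 -m inch '[{"ax":0,"ay":0,"az":-0.1472,"x":0,"y":0,"z":-3,"hand":-1}]'
```

```text
time: 0.3
position: [265.7, 563.1, 265.8]
eef_rot: [0.146, 0.989, -0.004, -0.001]
wrist_force: [-0.5, -0.4, -0.0]
width: 1.004
```

```bash
python3 -m inch '[{"ax":0,"ay":0,"az":-0.1472,"x":0,"y":0,"z":-3,"hand":0.1},{"ax":0,"ay":0,"az":-0.1472,"x":0,"y":0,"z":-3,"hand":0.1},{"ax":0,"ay":0,"az":0,"x":-1.57,"y":-4.7,"z":0,"hand":0.1},{"ax":0,"ay":0,"az":0,"x":-1.57,"y":-4.7,"z":0,"hand":0.1},{"ax":0,"ay":0,"az":0,"x":-1.57,"y":-4.7,"z":0,"hand":0.1},{"ax":0,"ay":0,"az":0,"x":-1.57,"y":-4.7,"z":0,"hand":0.1},{"ax":0,"ay":0,"az":0,"x":-1.57,"y":-4.7,"z":0,"hand":0.1},{"ax":0,"ay":0,"az":0,"x":-1.57,"y":-4.7,"z":0,"hand":0.1},{"ax":0,"ay":0,"az":0,"x":-1.57,"y":-4.7,"z":0,"hand":0.1},{"ax":0,"ay":0,"az":0,"x":-1.57,"y":-4.7,"z":0,"hand":0.1},{"ax":0,"ay":0,"az":0,"x":-1.57,"y":-4.7,"z":0,"hand":0.1},{"ax":0,"ay":0,"az":0,"x":-1.57,"y":-4.7,"z":0,"hand":0.1}]'
```

```text
time: 1.5
position: [424.2, 93.4, 329.8]
eef_rot: [-0.001, 1.0, 0.0, 0.0]
wrist_force: [1.0, -0.1, 0.4]
width: 0.45
```

```bash
python3 -m inch '[{"ax":0,"ay":0,"az":0,"x":-1.57,"y":-4.7,"z":0,"hand":0.1},{"ax":0,"ay":0,"az":0,"x":-1.57,"y":-4.7,"z":0,"hand":0.1},{"ax":0,"ay":0,"az":0,"x":-1.57,"y":-4.7,"z":0,"hand":0.1},{"ax":0,"ay":0,"az":0,"x":0,"y":0,"z":0,"hand":0.1},{"ax":0,"ay":0,"az":0,"x":0,"y":0,"z":0,"hand":0.1}]'
python3 - <<'E'
from bench import ctrl
import cv2,numpy as np
s=ctrl.state(); print(s['position'],s['eef_rot'],s['joint_pos'],s['width'],s['wrist_force'])
p=ctrl.camera_params('wrist'); im,d=ctrl.get_image('wrist'); cv2.imwrite("pics/w2.png",im); np.savez("w1.npz",im=im,d=d,**{k:np.array(v) for k,v in p.items()})
E
```

```text
time: 2.0
position: [471.1, -46.5, 329.3]
eef_rot: [0.001, 1.0, 0.0, -0.0]
wrist_force: [-0.2, -0.3, 0.3]
width: 0.451
[471.08242224 -46.52435289 329.25005605] [ 1.11739521e-03  9.99999261e-01  2.12051296e-04 -4.28633319e-04] [-1.01847234e-01  3.00733493e-02  1.83245642e+00  3.50464551e-04
  1.27995847e+00 -1.67050942e+00] 0.4514484276199218 [-0.16276071 -0.27668173  0.27336349]
```

View pics/w2.png

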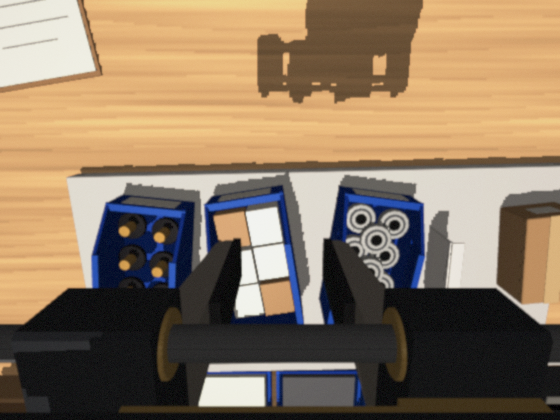

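Run:
```python
from h import *
p=load('w1.npz');W=cloud(p)
im=p['im'][160:345,60:480]; im=cv2.resize(im,None,fx=1.9,fy=1.9,interpolation=cv2.INTER_CUBIC); cv2.imwrite('pics/w2c.png',im)
for m0,nm in ((W[...,2]>104)&(W[...,2]<116),'rim'),((W[...,2]>72)&(W[...,2]<80),'front'):
  m=m0&(W[...,0]<700)&(W[...,0]>440)&(abs(W[...,1])<330)
  n,l,st,ce=cv2.connectedComponentsWithStats(m.astype(np.uint8))
  for i in range(1,n):
    if st[i,4]>40:
        q=W[l==i]; print(nm,st[i],q.mean(0).round(0),q.min(0).round(0),q.max(0).round(0))
t=load('top0.npz')
```

```text
rim [284 234  20  90 561] [582. -34. 110.] [529. -44. 104.] [637. -22. 113.]
rim [ 91 244   9  44 318] [ 566. -252.  110.] [ 539. -258.  104.] [ 590. -248.  113.]
rim [409 246  16  42 307] [567. 104. 110.] [543.  97. 104.] [591. 111. 112.]
rim [168 254  10  34 235] [ 571. -167.  110.] [ 551. -173.  104.] [ 590. -163.  112.]
rim [326 307   8  17  69] [628.   8. 110.] [617.   5. 104.] [637.  13. 112.]
front [204 191  80  53 669] [501. -93.  77.] [ 487. -136.   72.] [550. -45.  80.]
front [336 193  88  95 884] [515.  75.  76.] [489.  18.  72.] [608. 117.  80.]
front [ 103  202   84   86 1005] [ 526. -211.   76.] [ 499. -257.   72.] [ 608. -158.   80.]
front [246 204  31   7  55] [505. -69.  76.] [503. -87.  72.] [508. -53.  80.]
front [214 209  32   9  59] [ 512. -105.   76.] [ 509. -124.   72.] [517. -89.  80.]
front [515 212  45  90 458] [560. 242.  76.] [513. 232.  72.] [627. 277.  80.]
front [360 224  31  30 705] [544.  63.  78.] [527.  47.  72.] [563.  82.  80.]
front [437 237  10  51 166] [574. 145.  76.] [543. 144.  72.] [609. 147.  80.]
front [253 241  31   7  54] [551. -61.  77.] [548. -80.  74.] [554. -45.  80.]
front [241 246  17  34  59] [568. -83.  76.] [554. -95.  72.] [594. -76.  80.]
front [149 252  24  26 270] [ 575. -192.   73.] [ 562. -207.   72.] [ 595. -179.   80.]
front [361 257  23  24 265] [579.  65.  78.] [569.  50.  72.] [597.  76.  80.]
front [260 276  30   7  79] [596. -55.  76.] [593. -73.  72.] [600. -37.  80.]
front [232 312  64  12 228] [650. -70.  76.] [ 643. -109.   72.] [656. -30.  80.]
```

View pics/w2c.png

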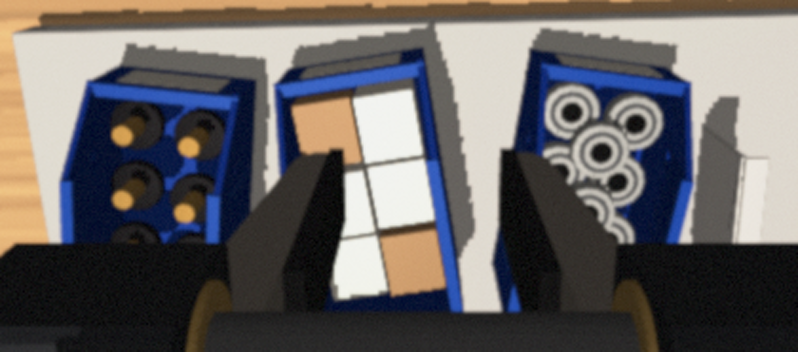

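Run:
```python
from h import *
p=load('w1.npz');W=cloud(p)
for nm,cs in dict(c=[(92,80),(240,100)],a=[(278,90),(420,66)],b=[(540,66),(690,88)]).items():
    q=np.array([onz(p,60+u/1.9,160+v/1.9,76)[:2] for u,v in cs]); d=q[1]-q[0]
    n=np.array([d[1],-d[0]])/np.linalg.norm(d); n*=np.sign(n[0])
    print(nm,q.round(1).tolist(),'w',np.linalg.norm(d).round(1),'yaw deg',np.degrees(np.arctan2(n[1],n[0])).round(1),'centre',(q.mean(0)+80*n).round(1))
m=(W[...,2]>60)&(W[...,2]<94)&(W[...,1]>125)&(W[...,1]<165)&(W[...,0]<620)
q=W[m]; print('plate',len(q)); 
for z in range(60,94,4):
    k=q[(q[:,2]>=z)&(q[:,2]<z+4)]
    if len(k): print(z,len(k),np.percentile(k[:,1],[2,50,98]).round(1),k[:,0].min().round())
t=load('top0.npz');Wt=cloud(t)
# screw and upstand line from top by colour
hsv=cv2.cvtColor(t['im'],cv2.COLOR_BGR2HSV); y=cv2.inRange(hsv,(18,120,80),(35,255,255)); y[:135]=0;y[150:]=0
vv,uu=np.nonzero(y); 
if len(uu): print('screw px',uu.mean(),vv.mean(),onz(t,uu.mean(),vv.mean(),98))
s=load('scene0.npz');hsv=cv2.cvtColor(s['im'],cv2.COLOR_BGR2HSV); y=cv2.inRange(hsv,(18,150,120),(35,255,255)); y[:270]=0;y[300:]=0;y[:,:290]=0;y[:,330:]=0
v2,u2=np.nonzero(y); print(len(u2),u2.mean(),v2.mean())
c1,d1=ray(t,uu.mean(),vv.mean());c2,d2=ray(s,u2.mean(),v2.mean())
a=np.linalg.lstsq(np.c_[d1,-d2],c2-c1,rcond=None)[0]; print('tri',(c1+a[0]*d1).round(1),(c2+a[1]*d2).round(1))
# upstand front top edge: columns, z=75; brightness gradient
for u in (205,250,300,350): print(u,t['im'][134:152,u,1].tolist(), onz(t,u,143,75)[:2].round(1),onz(t,u,210.5,30)[:2].round(1))
```

```text
c [[499.2, -245.1], [512.0, -156.5]] w 89.5 yaw deg -8.2 centre [ 584.8 -212.2]
a [[505.7, -133.0], [491.0, -46.8]] w 87.5 yaw deg 9.7 centre [577.2 -76.4]
b [[491.1, 25.4], [505.0, 116.9]] w 92.6 yaw deg -8.6 centre [577.2  59.1]
plate 852
60 78 [144.2 145.1 146.1] 543.0
64 78 [144.2 145.1 146.3] 543.0
68 82 [144.1 145.  146. ] 543.0
72 81 [144.2 145.  146.4] 543.0
76 85 [144.1 145.1 146.2] 543.0
80 78 [144.1 145.  146.8] 543.0
84 79 [143.9 145.  146. ] 543.0
88 100 [143.9 145.1 147.6] 544.0
92 191 [144.3 147.5 160.6] 543.0
screw px 204.4 139.64 [711.06789575 252.84037847  98.        ]
46 310.5 287.5217391304348
tri [706.4 249.3 117.6] [731.9 194.5 113.8]
205 [62, 68, 83, 102, 116, 122, 131, 131, 114, 82, 58, 63, 69, 76, 104, 128, 134, 136] [704.  254.4] [457. 256.]
250 [49, 39, 43, 43, 65, 101, 125, 124, 102, 73, 60, 61, 65, 78, 105, 127, 137, 141] [706.   88.3] [459.1  86.9]
300 [67, 54, 55, 66, 87, 114, 129, 117, 86, 60, 58, 62, 67, 79, 105, 130, 138, 139] [708.2 -96.3] [ 461.4 -101. ]
350 [58, 57, 65, 76, 105, 129, 134, 117, 84, 60, 58, 68, 76, 93, 118, 139, 142, 146] [ 710.5 -280.7] [ 463.8 -288.8]
```

Run:
```python
from h import *
p=load('w1.npz');W=cloud(p)
m=(W[...,2]>26)&(W[...,2]<34)
pts=[]
for u in range(110,540,6):
    col=W[:,u][m[:,u]]; 
    if len(col): k=col[col[:,0].argmin()]; pts.append(k[:2])
pts=np.array(pts); 
f=np.polyfit(pts[:,1],pts[:,0],1); r=pts[:,0]-np.polyval(f,pts[:,1]); g=abs(r)<3; f=np.polyfit(pts[g,1],pts[g,0],1); print('front edge x=f(y)',f,g.sum(), r.std())
q=(W[...,2]>60)&(W[...,2]<86)&(W[...,1]>135)&(W[...,1]<155)&(W[...,0]<620)
k=W[q]; print('plate y=g(x)',np.polyfit(k[:,0],k[:,1],1))
t=load('top0.npz');Wt=cloud(t)
im=t['im'][...,1].astype(float)
pts=[]
for u in list(range(242,350,3)):
    c=im[:,u]; seg=c[138:146]; i=np.argmin(np.diff(seg)); # steepest drop
    g=-np.diff(c[138:147]); vv=np.arange(138.5,146); v=(g.clip(0)*vv[:len(g)]).sum()/g.clip(0).sum()
    pts.append(onz(t,u,v,75)[:2])
pts=np.array(pts); print('upstand',np.polyfit(pts[:,1],pts[:,0],1))
```

```text
front edge x=f(y) [-2.00272301e-02  4.71628326e+02] 72 0.32788590301500703
plate y=g(x) [1.35130525e-02 1.37336645e+02]
upstand [-2.11671535e-02  7.10421229e+02]
```

```bash
python3 -m inch '[{"ax":0,"ay":0,"az":-0.022,"x":0.3,"y":3.6,"z":0,"hand":0.1},{"ax":0,"ay":0,"az":0,"x":0.4,"y":3.6,"z":0,"hand":0.1},{"ax":0,"ay":0,"az":0,"x":0.4,"y":3.6,"z":2.8,"hand":0.1},{"ax":0,"ay":0,"az":0,"x":0,"y":0,"z":4,"hand":0.1},{"ax":0,"ay":0,"az":0,"x":0,"y":0,"z":4,"hand":0.1},{"ax":0,"ay":0,"az":0,"x":0,"y":0,"z":4,"hand":0.1},{"ax":0,"ay":0,"az":0,"x":0,"y":0,"z":4,"hand":0.1},{"ax":0,"ay":0,"az":0,"x":0,"y":0,"z":4,"hand":0.1},{"ax":0,"ay":0,"az":0,"x":0,"y":0,"z":3,"hand":0.1},{"ax":0,"ay":0,"az":0,"x":0,"y":0,"z":0,"hand":0.1},{"ax":0,"ay":0,"az":0,"x":0,"y":0,"z":0,"hand":0.1}]'
```

```text
time: 3.15
position: [458.1, 63.3, 72.0]
eef_rot: [-0.012, 1.0, -0.0, -0.001]
wrist_force: [0.8, -0.5, -0.2]
width: 0.449
```

```bash
python3 -m inch '[{"ax":0,"ay":0,"az":0,"x":-1,"y":0,"z":0,"hand":0.1},{"ax":0,"ay":0,"az":0,"x":-1,"y":0,"z":0,"hand":0.1},{"ax":0,"ay":0,"az":0,"x":-0.6,"y":0,"z":0,"hand":0.1},{"ax":0,"ay":0,"az":0,"x":-0.6,"y":0,"z":0,"hand":0.1},{"ax":0,"ay":0,"az":0,"x":-0.6,"y":0,"z":0,"hand":0.1},{"ax":0,"ay":0,"az":0,"x":-0.6,"y":0,"z":0,"hand":0.1},{"ax":0,"ay":0,"az":0,"x":-0.6,"y":0,"z":0,"hand":0.1},{"ax":0,"ay":0,"az":0,"x":-0.6,"y":0,"z":0,"hand":0.1},{"ax":0,"ay":0,"az":0,"x":-0.6,"y":0,"z":0,"hand":0.1},{"ax":0,"ay":0,"az":0,"x":-0.6,"y":0,"z":0,"hand":0.1},{"ax":0,"ay":0,"az":0,"x":-0.6,"y":0,"z":0,"hand":0.1}]'
python3 -m inch '[{"ax":0,"ay":0,"az":0,"x":-0.5,"y":0,"z":0,"hand":0.1},{"ax":0,"ay":0,"az":0,"x":-0.2,"y":0,"z":0,"hand":0.1}]'
```

```text
time: 4.25
position: [533.1, 64.0, 71.5]
eef_rot: [-0.011, 1.0, 0.0, -0.0]
wrist_force: [-2.2, 0.2, 0.6]
width: 0.448
time: 4.45
position: [540.3, 64.1, 71.6]
eef_rot: [-0.011, 1.0, 0.0, 0.0]
wrist_force: [-3.1, -0.1, 2.2]
width: 0.452
```

```bash
python3 -m inch '[{"ax":0,"ay":0,"az":0,"x":-0.2,"y":0,"z":0,"hand":0.1},{"ax":0,"ay":0,"az":0,"x":0,"y":0,"z":0,"hand":0.1}]'
python3 -m inch '[{"ax":0,"ay":0,"az":0,"x":-0.15,"y":0,"z":0,"hand":0.1},{"ax":0,"ay":0,"az":0,"x":0,"y":0,"z":0,"hand":0.1}]'
python3 -m inch '[{"ax":0,"ay":0,"az":0,"x":-0.15,"y":0,"z":0,"hand":0.1},{"ax":0,"ay":0,"az":0,"x":0,"y":0,"z":0,"hand":0.1}]'
```

```text
time: 4.65
position: [541.8, 64.2, 71.6]
eef_rot: [-0.011, 1.0, 0.0, 0.0]
wrist_force: [-2.0, 0.4, -0.7]
width: 0.447
time: 4.85
position: [542.3, 64.2, 71.5]
eef_rot: [-0.011, 1.0, -0.0, -0.001]
wrist_force: [-5.4, 0.7, 2.1]
width: 0.448
time: 5.05
position: [542.4, 64.1, 71.4]
eef_rot: [-0.011, 1.0, -0.0, -0.002]
wrist_force: [-9.8, 0.1, 7.4]
width: 0.451
```

```bash
python3 -m inch '[{"ax":0,"ay":0,"az":0,"x":2,"y":0,"z":0,"hand":0.1},{"ax":0,"ay":0,"az":0,"x":3,"y":0,"z":0,"hand":0.1},{"ax":0,"ay":0,"az":0,"x":3.6,"y":0,"z":0,"hand":0.1},{"ax":0,"ay":0,"az":0,"x":0,"y":-4.8,"z":0,"hand":0.1},{"ax":0,"ay":0,"az":0,"x":0,"y":-4.9,"z":0,"hand":0.1},{"ax":0,"ay":0,"az":0,"x":0,"y":-4.9,"z":0,"hand":0.1},{"ax":0,"ay":0,"az":0,"x":0,"y":0,"z":0,"hand":0.1}]'
```

```text
time: 5.75
position: [463.4, -88.6, 72.2]
eef_rot: [-0.009, 1.0, -0.001, 0.002]
wrist_force: [0.2, 0.0, -0.5]
width: 0.449
```

```bash
python3 -m inch '[{"ax":0,"ay":0,"az":0,"x":-1,"y":0,"z":0,"hand":0.1},{"ax":0,"ay":0,"az":0,"x":-0.6,"y":0,"z":0,"hand":0.1},{"ax":0,"ay":0,"az":0,"x":-0.6,"y":0,"z":0,"hand":0.1},{"ax":0,"ay":0,"az":0,"x":-0.6,"y":0,"z":0,"hand":0.1},{"ax":0,"ay":0,"az":0,"x":-0.6,"y":0,"z":0,"hand":0.1},{"ax":0,"ay":0,"az":0,"x":-0.6,"y":0,"z":0,"hand":0.1},{"ax":0,"ay":0,"az":0,"x":-0.6,"y":0,"z":0,"hand":0.1},{"ax":0,"ay":0,"az":0,"x":-0.6,"y":0,"z":0,"hand":0.1},{"ax":0,"ay":0,"az":0,"x":-0.6,"y":0,"z":0,"hand":0.1},{"ax":0,"ay":0,"az":0,"x":-0.6,"y":0,"z":0,"hand":0.1},{"ax":0,"ay":0,"az":0,"x":-0.6,"y":0,"z":0,"hand":0.1},{"ax":0,"ay":0,"az":0,"x":-0.6,"y":0,"z":0,"hand":0.1}]'
```

```text
time: 6.95
position: [538.4, -82.0, 71.5]
eef_rot: [-0.011, 1.0, -0.0, -0.0]
wrist_force: [-1.9, 0.6, -2.2]
width: 0.452
```

```bash
python3 -m inch '[{"ax":0,"ay":0,"az":0,"x":-0.3,"y":0,"z":0,"hand":0.1},{"ax":0,"ay":0,"az":0,"x":-0.2,"y":0,"z":0,"hand":0.1},{"ax":0,"ay":0,"az":0,"x":0,"y":0,"z":0,"hand":0.1}]'
python3 -m inch '[{"ax":0,"ay":0,"az":0,"x":-0.2,"y":0,"z":0,"hand":0.1},{"ax":0,"ay":0,"az":0,"x":0,"y":0,"z":0,"hand":0.1}]'
python3 -m inch '[{"ax":0,"ay":0,"az":0,"x":-0.15,"y":0,"z":0,"hand":0.1},{"ax":0,"ay":0,"az":0,"x":0,"y":0,"z":0,"hand":0.1}]'
```

```text
time: 7.25
position: [543.2, -82.0, 71.6]
eef_rot: [-0.011, 1.0, -0.0, 0.0]
wrist_force: [-0.7, 0.1, -0.9]
width: 0.447
time: 7.45
position: [545.0, -81.9, 71.7]
eef_rot: [-0.011, 1.0, -0.0, 0.0]
wrist_force: [-2.1, -0.1, 0.7]
width: 0.45
time: 7.65
position: [545.3, -81.8, 71.6]
eef_rot: [-0.011, 1.0, 0.0, -0.001]
wrist_force: [-7.7, -1.4, 4.8]
width: 0.452
```

```bash
python3 -m inch '[{"ax":0,"ay":0,"az":0,"x":2,"y":0,"z":0,"hand":0.1},{"ax":0,"ay":0,"az":0,"x":3,"y":0,"z":0,"hand":0.1},{"ax":0,"ay":0,"az":0,"x":3,"y":0,"z":0,"hand":0.1},{"ax":0,"ay":0,"az":0,"x":0,"y":-4.2,"z":0,"hand":0.1},{"ax":0,"ay":0,"az":0,"x":0,"y":-4.2,"z":0,"hand":0.1},{"ax":0,"ay":0,"az":0,"x":0,"y":-4.2,"z":0,"hand":0.1},{"ax":0,"ay":0,"az":0,"x":0,"y":0,"z":0,"hand":0.1},{"ax":0,"ay":0,"az":0,"x":0,"y":0,"z":0,"hand":0.1}]'
```

```text
time: 8.45
position: [469.9, -210.5, 71.8]
eef_rot: [-0.01, 1.0, -0.0, 0.001]
wrist_force: [-0.2, 0.4, 0.5]
width: 0.453
```

```bash
python3 -m inch '[{"ax":0,"ay":0,"az":0,"x":-1,"y":0,"z":0,"hand":0.1},{"ax":0,"ay":0,"az":0,"x":-0.6,"y":0,"z":0,"hand":0.1},{"ax":0,"ay":0,"az":0,"x":-0.6,"y":0,"z":0,"hand":0.1},{"ax":0,"ay":0,"az":0,"x":-0.6,"y":0,"z":0,"hand":0.1},{"ax":0,"ay":0,"az":0,"x":-0.6,"y":0,"z":0,"hand":0.1},{"ax":0,"ay":0,"az":0,"x":-0.6,"y":0,"z":0,"hand":0.1},{"ax":0,"ay":0,"az":0,"x":-0.6,"y":0,"z":0,"hand":0.1},{"ax":0,"ay":0,"az":0,"x":-0.6,"y":0,"z":0,"hand":0.1},{"ax":0,"ay":0,"az":0,"x":-0.6,"y":0,"z":0,"hand":0.1},{"ax":0,"ay":0,"az":0,"x":-0.6,"y":0,"z":0,"hand":0.1},{"ax":0,"ay":0,"az":0,"x":-0.6,"y":0,"z":0,"hand":0.1}]'
```

```text
time: 9.55
position: [539.5, -207.8, 71.5]
eef_rot: [-0.011, 1.0, 0.0, -0.0]
wrist_force: [-4.2, -0.3, 1.8]
width: 0.451
```

Home here should be at about TCP x = 548.

```bash
python3 -m inch '[{"ax":0,"ay":0,"az":0,"x":-0.4,"y":0,"z":0,"hand":0.1},{"ax":0,"ay":0,"az":0,"x":-0.2,"y":0,"z":0,"hand":0.1},{"ax":0,"ay":0,"az":0,"x":0,"y":0,"z":0,"hand":0.1}]'
python3 -m inch '[{"ax":0,"ay":0,"az":0,"x":-0.2,"y":0,"z":0,"hand":0.1},{"ax":0,"ay":0,"az":0,"x":0,"y":0,"z":0,"hand":0.1}]'
python3 -m inch '[{"ax":0,"ay":0,"az":0,"x":-0.15,"y":0,"z":0,"hand":0.1},{"ax":0,"ay":0,"az":0,"x":0,"y":0,"z":0,"hand":0.1}]'
```

```text
time: 9.85
position: [545.8, -207.8, 71.6]
eef_rot: [-0.011, 1.0, -0.0, 0.0]
wrist_force: [-1.3, 1.3, -0.4]
width: 0.45
time: 10.05
position: [547.4, -207.8, 71.6]
eef_rot: [-0.011, 1.0, -0.0, 0.0]
wrist_force: [-1.8, -1.0, 0.7]
width: 0.449
time: 10.25
position: [547.9, -207.7, 71.5]
eef_rot: [-0.011, 1.0, 0.0, -0.001]
wrist_force: [-6.5, -0.3, 4.1]
width: 0.45
```

```bash
python3 -m inch '[{"ax":0,"ay":0,"az":0,"x":2,"y":0,"z":0,"hand":-0.3},{"ax":0,"ay":0,"az":0,"x":4,"y":0,"z":0,"hand":-0.3},{"ax":0,"ay":0,"az":0,"x":1.5,"y":0,"z":-4,"hand":-0.3},{"ax":0,"ay":0,"az":0,"x":0,"y":3,"z":-4.5,"hand":-0.3},{"ax":0,"ay":0,"az":0,"x":0,"y":4,"z":-4.5,"hand":-0.3},{"ax":0,"ay":0,"az":0,"x":0,"y":4,"z":-4.5,"hand":-0.3},{"ax":0,"ay":0,"az":0,"x":0,"y":4,"z":-4.5,"hand":-0.3},{"ax":0,"ay":0,"az":0,"x":0,"y":0,"z":-3.5,"hand":-0.3},{"ax":0,"ay":0,"az":0,"x":0,"y":0,"z":0,"hand":-0.3},{"ax":0,"ay":0,"az":0,"x":0,"y":0,"z":0,"hand":-0.3}]'
python3 - <<'E'
from bench import ctrl
import cv2,numpy as np
from h import *
for n in ('wrist','top'):
    p=ctrl.camera_params(n); im,d=ctrl.get_image(n); np.savez(n+"3.npz",im=im,d=d,**{k:np.array(v) for k,v in p.items()})
    if n=='wrist': cv2.imwrite("pics/w3.png",im)
    else: cv2.imwrite("pics/t3.png",cv2.resize(im[70:225,170:370],None,fx=3.8,fy=3.8,interpolation=cv2.INTER_CUBIC))
p=load('top0.npz');W=cloud(p); k=W[(W[...,2]>125)&(W[...,2]<200)&(W[...,1]<-130)&(W[...,1]>-420)&(W[...,0]>650)]; print(len(k),np.percentile(k[:,0],[0.5,2,10]),np.percentile(k[:,1],[1,99]),np.percentile(k[:,2],99))
E
```

```text
time: 11.25
position: [471.7, -82.1, 301.1]
eef_rot: [-0.012, 1.0, -0.0, 0.002]
wrist_force: [-0.7, 0.4, -0.9]
width: 0.645
2277 [789.97722817 790.94844315 798.68928035] [-417.14280467 -206.60737788] 152.70149429467403
```

View pics/w3.png

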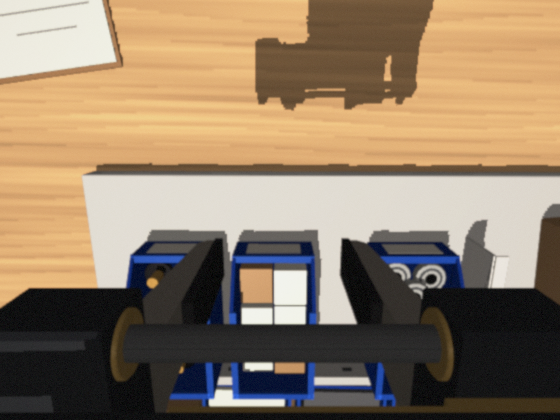

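View pics/t3.png

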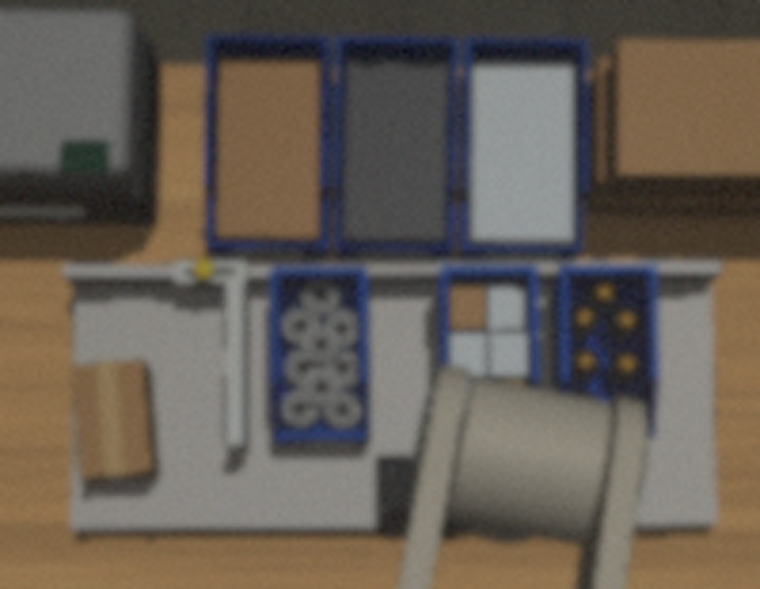

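Both views show the bins square at the back. Next I measure their lateral positions.

Run:
```python
from h import *
p=load('wrist3.npz');W=cloud(p)
R=lambda W:None
m=(W[...,2]>104)&(W[...,2]<116)&(W[...,0]<720)&(W[...,0]>540)&(abs(W[...,1])<330)
n,l,st,ce=cv2.connectedComponentsWithStats(m.astype(np.uint8))
for i in range(1,n):
    if st[i,4]>40:
        q=W[l==i]; print('rim',st[i],q.mean(0).round(1),np.percentile(q[:,0],[1,99]).round(0),np.percentile(q[:,1],[1,99]).round(1))
# front wall face x,y extents at z 40-72
m=(W[...,2]>66)&(W[...,2]<79)&(W[...,0]<565)&(W[...,0]>535)&(abs(W[...,1])<280)
n,l,st,ce=cv2.connectedComponentsWithStats(m.astype(np.uint8))
for i in range(1,n):
    if st[i,4]>40:
        q=W[l==i]; print('front',st[i],np.percentile(q[:,0],[1,50,99]).round(0),np.percentile(q[:,1],[1,99]).round(1))
```

```text
rim [229 301   8  23 128] [ 609.3 -131.6  109.3] [598. 620.] [-134.9 -127.8]
rim [309 301   7  23 125] [607.2 -46.1 109.2] [596. 617.] [-49.8 -43.1]
rim [170 363  45  36 538] [ 702.8 -169.   110.2] [670. 717.] [-201.3 -153.5]
rim [ 231  363   84   37 1047] [702.1 -87.2 110.5] [669. 717.] [-132.9  -41.3]
rim [373 363  22  37 376] [694.5  34.2 110.1] [666. 713.] [28.1 49.4]
front [478 247  10  23 137] [543. 553. 565.] [143.8 147.3]
front [130 252  58  11 503] [557. 559. 565.] [-247.7 -189.1]
front [232 252  83  12 852] [555. 557. 564.] [-134.8  -45. ]
front [378 252  82  16 855] [551. 554. 562.] [ 30.4 116.2]
```

```bash
python3 -m inch '[{"ax":0,"ay":0,"az":0.1428,"x":0,"y":0,"z":0,"hand":-0.3},{"ax":0,"ay":0,"az":0.1428,"x":0,"y":0,"z":0,"hand":-0.3},{"ax":0,"ay":0,"az":0.1428,"x":0,"y":0,"z":0,"hand":-0.3},{"ax":0,"ay":0,"az":0.1428,"x":0,"y":0,"z":0,"hand":-0.3},{"ax":0,"ay":0,"az":0.1428,"x":0,"y":0,"z":0,"hand":-0.3},{"ax":0,"ay":0,"az":0.1428,"x":0,"y":0,"z":0,"hand":-0.3},{"ax":0,"ay":0,"az":0.1428,"x":0,"y":0,"z":0,"hand":-0.3},{"ax":0,"ay":0,"az":0.1428,"x":0,"y":0,"z":0,"hand":-0.3},{"ax":0,"ay":0,"az":0.1428,"x":0,"y":0,"z":0,"hand":-0.3},{"ax":0,"ay":0,"az":0.1428,"x":0,"y":0,"z":0,"hand":-0.3},{"ax":0,"ay":0,"az":0.1428,"x":0,"y":0,"z":0,"hand":-0.3},{"ax":0,"ay":0,"az":0,"x":0,"y":0,"z":0,"hand":-0.3}]'
python3 -m inch '[{"ax":0,"ay":0,"az":0,"x":-2.5,"y":2,"z":0,"hand":-0.3},{"ax":0,"ay":0,"az":0,"x":-3.5,"y":2.8,"z":0,"hand":-0.3},{"ax":0,"ay":0,"az":0,"x":-3.6,"y":2.8,"z":0,"hand":-0.3},{"ax":0,"ay":0,"az":0,"x":-3.5,"y":2.8,"z":0,"hand":-0.3},{"ax":0,"ay":0,"az":0,"x":-3.5,"y":2.6,"z":0,"hand":-0.3},{"ax":0,"ay":0,"az":0,"x":-3,"y":2.6,"z":0,"hand":-0.3},{"ax":0,"ay":0,"az":0,"x":0,"y":0,"z":0,"hand":-0.3},{"ax":0,"ay":0,"az":0,"x":0,"y":0,"z":0,"hand":-0.3}]'
```

```text
time: 12.55
position: [470.3, -82.5, 298.7]
eef_rot: [0.7, 0.714, -0.001, -0.001]
wrist_force: [-0.5, -0.3, -0.4]
width: 0.647
time: 13.35
position: [630.7, -274.9, 298.2]
eef_rot: [0.698, 0.716, -0.0, -0.001]
wrist_force: [-0.4, -0.3, 0.6]
width: 0.65
```

```bash
python3 -m inch '[{"ax":0,"ay":0,"az":0,"x":0,"y":0,"z":4,"hand":-0.3},{"ax":0,"ay":0,"az":0,"x":0,"y":0,"z":4.3,"hand":-0.3},{"ax":0,"ay":0,"az":0,"x":0,"y":0,"z":4.3,"hand":-0.3},{"ax":0,"ay":0,"az":0,"x":0,"y":0,"z":4,"hand":-0.3},{"ax":0,"ay":0,"az":0,"x":0,"y":0,"z":3.5,"hand":-0.3},{"ax":0,"ay":0,"az":0,"x":0,"y":0,"z":2.5,"hand":-0.3},{"ax":0,"ay":0,"az":0,"x":0,"y":0,"z":0,"hand":-0.3},{"ax":0,"ay":0,"az":0,"x":0,"y":0,"z":0,"hand":-0.3}]'
python3 -c "
from bench import ctrl
s=ctrl.state();print(s['eef_rot'],s['position'],s['wrist_force'])"
```

```text
time: 14.15
position: [630.9, -273.8, 74.8]
eef_rot: [0.698, 0.716, -0.0, -0.0]
wrist_force: [0.4, 0.7, 1.3]
width: 0.656
[ 6.98435003e-01  7.15673392e-01 -8.63220552e-05 -3.67441883e-04] [ 630.85028637 -273.81166146   74.80987497] [0.37151191 0.71498106 1.2963657 ]
```

```bash
python3 -m inch '[{"ax":0,"ay":0,"az":0.003,"x":0.5,"y":0,"z":0,"hand":-0.3},{"ax":0,"ay":0,"az":0,"x":0.5,"y":0,"z":0,"hand":-0.3},{"ax":0,"ay":0,"az":0,"x":0.5,"y":0,"z":0,"hand":-0.3},{"ax":0,"ay":0,"az":0,"x":0.5,"y":0,"z":0,"hand":-0.3},{"ax":0,"ay":0,"az":0,"x":0.5,"y":0,"z":0,"hand":-0.3},{"ax":0,"ay":0,"az":0,"x":0.5,"y":0,"z":0,"hand":-0.3}]'
python3 -m inch '[{"ax":0,"ay":0,"az":0,"x":0.4,"y":0,"z":0,"hand":-0.3},{"ax":0,"ay":0,"az":0,"x":0.4,"y":0,"z":0,"hand":-0.3},{"ax":0,"ay":0,"az":0,"x":0.4,"y":0,"z":0,"hand":-0.3},{"ax":0,"ay":0,"az":0,"x":0.4,"y":0,"z":0,"hand":-0.3},{"ax":0,"ay":0,"az":0,"x":0.4,"y":0,"z":0,"hand":-0.3},{"ax":0,"ay":0,"az":0,"x":0.4,"y":0,"z":0,"hand":-0.3}]'
```

```text
time: 14.75
position: [631.4, -245.4, 75.6]
eef_rot: [0.7, 0.714, -0.0, 0.001]
wrist_force: [-1.3, -6.3, 5.0]
width: 0.649
time: 15.35
position: [630.9, -222.1, 75.6]
eef_rot: [0.7, 0.714, -0.0, 0.002]
wrist_force: [-1.9, -9.0, 3.8]
width: 0.65
```

```bash
python3 -m inch '[{"ax":0,"ay":0,"az":0,"x":0.5,"y":0,"z":0,"hand":-0.3},{"ax":0,"ay":0,"az":0,"x":0.5,"y":0,"z":0,"hand":-0.3},{"ax":0,"ay":0,"az":0,"x":0.5,"y":0,"z":0,"hand":-0.3},{"ax":0,"ay":0,"az":0,"x":0.5,"y":0,"z":0,"hand":-0.3},{"ax":0,"ay":0,"az":0,"x":0.5,"y":0,"z":0,"hand":-0.3}]'
python3 -m inch '[{"ax":0,"ay":0,"az":0,"x":0.5,"y":0,"z":0,"hand":-0.3},{"ax":0,"ay":0,"az":0,"x":0.5,"y":0,"z":0,"hand":-0.3},{"ax":0,"ay":0,"az":0,"x":0.4,"y":0,"z":0,"hand":-0.3}]'
python3 - <<'E'
from bench import ctrl
import cv2
im,d=ctrl.get_image('top'); cv2.imwrite("pics/t4.png",cv2.resize(im[70:225,170:370],None,fx=3.8,fy=3.8,interpolation=cv2.INTER_CUBIC))
E
```

```text
time: 15.85
position: [630.4, -197.0, 75.6]
eef_rot: [0.7, 0.714, -0.0, 0.002]
wrist_force: [-2.3, -9.5, 5.3]
width: 0.652
time: 16.15
position: [630.1, -182.9, 75.6]
eef_rot: [0.7, 0.714, -0.0, 0.002]
wrist_force: [-1.7, -9.2, 4.4]
width: 0.65
```

View pics/t4.png

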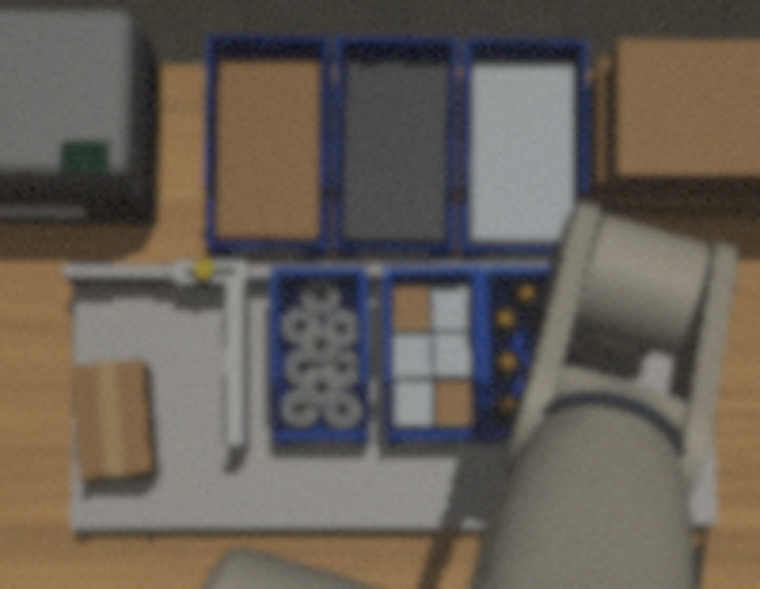

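```bash
python3 -m inch '[{"ax":0,"ay":0,"az":0,"x":0.4,"y":0,"z":0,"hand":-0.3},{"ax":0,"ay":0,"az":0,"x":0.4,"y":0,"z":0,"hand":-0.3},{"ax":0,"ay":0,"az":0,"x":0.3,"y":0,"z":0,"hand":-0.3}]'
python3 -m inch '[{"ax":0,"ay":0,"az":0,"x":0.3,"y":0,"z":0,"hand":-0.3},{"ax":0,"ay":0,"az":0,"x":0.3,"y":0,"z":0,"hand":-0.3},{"ax":0,"ay":0,"az":0,"x":0.2,"y":0,"z":0,"hand":-0.3}]'
python3 -m inch '[{"ax":0,"ay":0,"az":0,"x":0.2,"y":0,"z":0,"hand":-0.3},{"ax":0,"ay":0,"az":0,"x":0.2,"y":0,"z":0,"hand":-0.3},{"ax":0,"ay":0,"az":0,"x":0.2,"y":0,"z":0,"hand":-0.3}]'
```

```text
time: 16.5
position: [629.9, -172.0, 75.6]
eef_rot: [0.7, 0.714, -0.0, 0.002]
wrist_force: [-2.3, -9.2, 3.7]
width: 0.65
time: 16.8
position: [629.7, -164.3, 75.6]
eef_rot: [0.7, 0.714, -0.0, 0.002]
wrist_force: [-2.6, -11.8, 4.2]
width: 0.647
time: 17.1
position: [629.6, -158.5, 75.6]
eef_rot: [0.7, 0.714, -0.0, 0.002]
wrist_force: [-1.8, -11.8, 4.9]
width: 0.648
```

```bash
python3 -m inch '[{"ax":0,"ay":0,"az":0,"x":0.2,"y":0,"z":0,"hand":-0.3},{"ax":0,"ay":0,"az":0,"x":0.2,"y":0,"z":0,"hand":-0.3},{"ax":0,"ay":0,"az":0,"x":0.2,"y":0,"z":0,"hand":-0.3},{"ax":0,"ay":0,"az":0,"x":0.1,"y":0,"z":0,"hand":-0.3}]'
python3 - <<'E'
from bench import ctrl
import cv2
im,d=ctrl.get_image('top'); cv2.imwrite("pics/t5.png",cv2.resize(im[70:225,170:370],None,fx=3.8,fy=3.8,interpolation=cv2.INTER_CUBIC))
im,d=ctrl.get_image('wrist'); cv2.imwrite("pics/w5.png",im)
E
```

```text
time: 17.5
position: [629.5, -151.4, 75.6]
eef_rot: [0.7, 0.714, -0.0, 0.002]
wrist_force: [-0.7, -12.0, 4.7]
width: 0.648
```

View pics/t5.png

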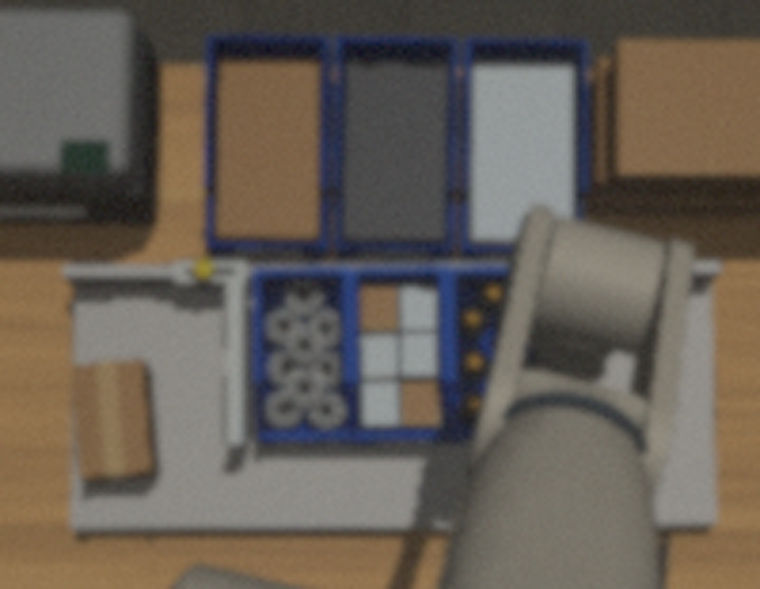

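View pics/w5.png

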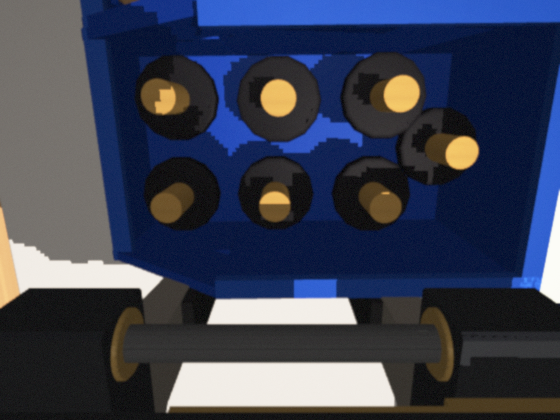

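```bash
for i in 1; do python3 -m inch '[{"ax":0,"ay":0,"az":0,"x":0.1,"y":0,"z":0,"hand":-0.3},{"ax":0,"ay":0,"az":0,"x":0.1,"y":0,"z":0,"hand":-0.3},{"ax":0,"ay":0,"az":0,"x":0.1,"y":0,"z":0,"hand":-0.3},{"ax":0,"ay":0,"az":0,"x":0.1,"y":0,"z":0,"hand":-0.3}]'; done
python3 -m inch '[{"ax":0,"ay":0,"az":0,"x":0.1,"y":0,"z":0,"hand":-0.3}]'
python3 -m inch '[{"ax":0,"ay":0,"az":0,"x":0.1,"y":0,"z":0,"hand":-0.3}]'
```

```text
time: 18.0
position: [629.4, -147.5, 75.6]
eef_rot: [0.7, 0.714, -0.0, 0.002]
wrist_force: [-2.2, -12.4, 4.2]
width: 0.651
time: 18.1
position: [629.4, -146.5, 75.6]
eef_rot: [0.7, 0.714, -0.0, 0.002]
wrist_force: [-2.1, -11.6, 4.8]
width: 0.653
time: 18.2
position: [629.4, -145.5, 75.6]
eef_rot: [0.7, 0.714, -0.0, 0.002]
wrist_force: [-2.0, -11.0, 5.3]
width: 0.65
```

```bash
python3 -m inch '[{"ax":0,"ay":0,"az":0,"x":0.1,"y":0,"z":0,"hand":-0.3}]'
python3 -m inch '[{"ax":0,"ay":0,"az":0,"x":0.08,"y":0,"z":0,"hand":-0.3}]'
```

```text
time: 18.3
position: [629.3, -144.5, 75.6]
eef_rot: [0.7, 0.714, -0.0, 0.002]
wrist_force: [-2.6, -11.6, 5.6]
width: 0.654
time: 18.4
position: [629.3, -143.7, 75.6]
eef_rot: [0.7, 0.714, -0.0, 0.002]
wrist_force: [-0.8, -12.3, 5.7]
width: 0.65
```

```bash
python3 -m inch '[{"ax":0,"ay":0,"az":0,"x":0.06,"y":0,"z":0,"hand":-0.3}]'
python3 -m inch '[{"ax":0,"ay":0,"az":0,"x":0.06,"y":0,"z":0,"hand":-0.3}]'
```

```text
time: 18.5
position: [629.3, -143.1, 75.6]
eef_rot: [0.7, 0.714, -0.0, 0.002]
wrist_force: [-2.1, -11.4, 4.6]
width: 0.648
time: 18.6
position: [629.3, -142.5, 75.5]
eef_rot: [0.7, 0.714, -0.0, 0.002]
wrist_force: [-2.0, -11.9, 5.3]
width: 0.651
```

```bash
python3 -m inch '[{"ax":0,"ay":0,"az":0,"x":0.06,"y":0,"z":0,"hand":-0.3}]'
python3 -m inch '[{"ax":0,"ay":0,"az":0,"x":0.06,"y":0,"z":0,"hand":-0.3}]'
```

```text
time: 18.7
position: [629.3, -141.9, 75.6]
eef_rot: [0.7, 0.714, -0.0, 0.002]
wrist_force: [-1.8, -11.2, 4.8]
width: 0.649
time: 18.8
position: [629.2, -141.3, 75.6]
eef_rot: [0.7, 0.714, -0.0, 0.002]
wrist_force: [-2.6, -12.2, 4.5]
width: 0.651
```

Run:
```python
from bench import ctrl
import cv2,numpy as np
from h import *
p=ctrl.camera_params('top'); im,d=ctrl.get_image('top'); np.savez("top6.npz",im=im,d=d,**{k:np.array(v) for k,v in p.items()})
cv2.imwrite("pics/t6.png",cv2.resize(im[130:200,205:285],None,fx=8,fy=8,interpolation=cv2.INTER_CUBIC))
p0=load('top0.npz')
for v in (155,165,175): print([p0['im'][v,u].tolist()[0] for u in range(224,246)],[im[v,u].tolist()[0] for u in range(224,246)])
```

```text
[134, 134, 134, 128, 120, 122, 139, 148, 142, 128, 104, 109, 124, 132, 135, 133, 132, 135, 135, 135, 135, 135] [133, 131, 132, 127, 121, 124, 139, 144, 144, 137, 119, 102, 90, 91, 98, 98, 83, 70, 65, 80, 96, 103]
[130, 135, 135, 135, 136, 139, 142, 146, 142, 130, 110, 108, 125, 131, 133, 133, 131, 133, 131, 133, 132, 128] [134, 135, 130, 135, 135, 141, 145, 148, 144, 135, 118, 101, 86, 89, 96, 99, 95, 84, 69, 64, 76, 81]
[133, 134, 133, 125, 116, 122, 136, 147, 144, 129, 109, 107, 126, 132, 133, 134, 133, 134, 134, 132, 125, 113] [134, 134, 132, 127, 119, 124, 139, 146, 143, 127, 96, 76, 72, 89, 100, 99, 96, 89, 81, 78, 85, 90]
```

View pics/t6.png

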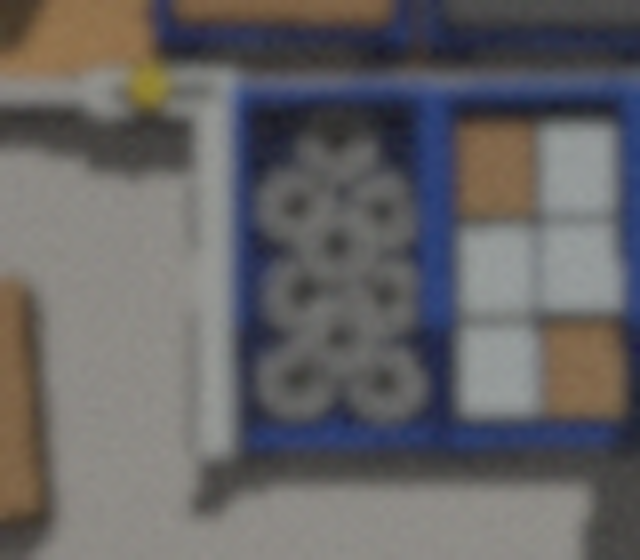

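```bash
python3 -m inch '[{"ax":0,"ay":0,"az":0,"x":0.05,"y":0,"z":0,"hand":-0.3}]'
python3 -m inch '[{"ax":0,"ay":0,"az":0,"x":0.05,"y":0,"z":0,"hand":-0.3}]'
```

```text
time: 18.95
position: [629.3, -141.0, 75.6]
eef_rot: [0.7, 0.714, -0.0, 0.002]
wrist_force: [-2.5, -14.7, 4.1]
width: 0.647
time: 19.05
position: [629.3, -141.0, 75.6]
eef_rot: [0.7, 0.714, -0.001, 0.002]
wrist_force: [-2.5, -16.2, 4.4]
width: 0.648
```

Contact with the plate: the tool stalled and the force rose from about 12 to 16 N, so roughly 4 N reaches the plate, well under 12 N. I back off and look.

```bash
python3 -m inch '[{"ax":0,"ay":0,"az":0,"x":-0.2,"y":0,"z":0,"hand":-0.3},{"ax":0,"ay":0,"az":0,"x":-0.4,"y":0,"z":0,"hand":-0.3},{"ax":0,"ay":0,"az":0,"x":-1.5,"y":0,"z":0,"hand":-0.3},{"ax":0,"ay":0,"az":0,"x":-1,"y":0,"z":-2,"hand":-0.3},{"ax":0,"ay":0,"az":0,"x":0,"y":0,"z":-4.5,"hand":-0.3},{"ax":0,"ay":0,"az":0,"x":0,"y":-3,"z":-4.5,"hand":-0.3},{"ax":0,"ay":0,"az":0,"x":0,"y":-4,"z":-4.5,"hand":-0.3},{"ax":0,"ay":0,"az":0,"x":0,"y":-4.5,"z":-4.5,"hand":0.1},{"ax":0,"ay":0,"az":0,"x":0,"y":-4.5,"z":-2.5,"hand":0.1},{"ax":0,"ay":0,"az":0,"x":0,"y":0,"z":0,"hand":0.1},{"ax":0,"ay":0,"az":0,"x":0,"y":0,"z":0,"hand":0.1}]'
python3 - <<'E'
from bench import ctrl
import cv2,numpy as np
from h import *
p=ctrl.camera_params('top'); im,d=ctrl.get_image('top'); np.savez("top7.npz",im=im,d=d,**{k:np.array(v) for k,v in p.items()})
cv2.imwrite("pics/t7.png",cv2.resize(im[120:220,180:360],None,fx=4.4,fy=4.4,interpolation=cv2.INTER_CUBIC))
p=ctrl.camera_params('wrist'); im,d=ctrl.get_image('wrist'); np.savez("wrist7.npz",im=im,d=d,**{k:np.array(v) for k,v in p.items()})
cv2.imwrite("pics/w7.png",im)
E
```

```text
time: 20.15
position: [489.2, -172.7, 278.9]
eef_rot: [0.7, 0.714, 0.001, 0.001]
wrist_force: [-0.1, 0.6, 0.0]
width: 0.451
```

View pics/t7.png

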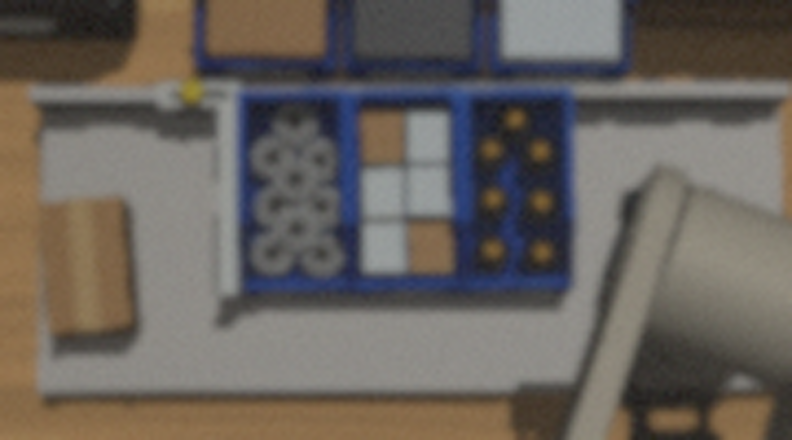

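View pics/w7.png

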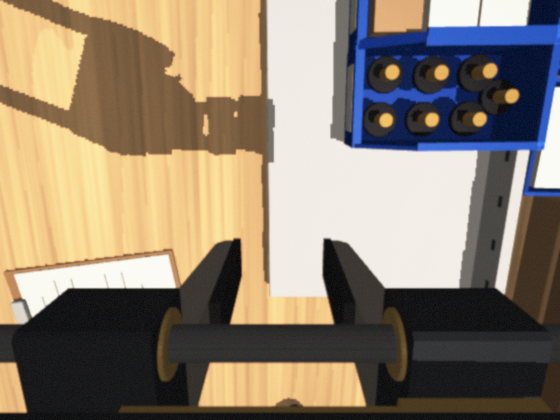

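```bash
python3 -m inch '[{"ax":0,"ay":0,"az":-0.1428,"x":0,"y":0,"z":0,"hand":0.1},{"ax":0,"ay":0,"az":-0.1428,"x":0,"y":0,"z":0,"hand":0.1},{"ax":0,"ay":0,"az":-0.1428,"x":0,"y":0,"z":0,"hand":0.1},{"ax":0,"ay":0,"az":-0.1428,"x":0,"y":0,"z":0,"hand":0.1},{"ax":0,"ay":0,"az":-0.1428,"x":0,"y":0,"z":0,"hand":0.1},{"ax":0,"ay":0,"az":-0.1428,"x":0,"y":0,"z":0,"hand":0.1},{"ax":0,"ay":0,"az":-0.1428,"x":0,"y":0,"z":0,"hand":0.1},{"ax":0,"ay":0,"az":-0.1428,"x":0,"y":0,"z":0,"hand":0.1},{"ax":0,"ay":0,"az":-0.1428,"x":0,"y":0,"z":0,"hand":0.1},{"ax":0,"ay":0,"az":-0.1428,"x":0,"y":0,"z":0,"hand":0.1},{"ax":0,"ay":0,"az":-0.1428,"x":0,"y":0,"z":0,"hand":0.1},{"ax":0,"ay":0,"az":0,"x":0,"y":0,"z":0,"hand":0.1}]'
python3 -m inch '[{"ax":0,"ay":0,"az":0,"x":0.6,"y":3,"z":0,"hand":0.1},{"ax":0,"ay":0,"az":0,"x":0.6,"y":4.5,"z":0,"hand":0.1},{"ax":0,"ay":0,"az":0,"x":0.6,"y":4.5,"z":0,"hand":0.1},{"ax":0,"ay":0,"az":0,"x":0.6,"y":4.5,"z":0,"hand":0.1},{"ax":0,"ay":0,"az":0,"x":0,"y":2.4,"z":0,"hand":0.1},{"ax":0,"ay":0,"az":0,"x":0,"y":0,"z":0,"hand":0.1},{"ax":0,"ay":0,"az":0,"x":0,"y":0,"z":0,"hand":0.1}]'
python3 - <<'E'
from bench import ctrl
import cv2,numpy as np
from h import *
n='wrist8'
p=ctrl.camera_params('wrist'); im,d=ctrl.get_image('wrist'); np.savez("wrist8.npz",im=im,d=d,**{k:np.array(v) for k,v in p.items()})
cv2.imwrite("pics/w8.png",im)
p=load('wrist8.npz');W=cloud(p)
# front face x vs y, z 45-72
m=(W[...,2]>66)&(W[...,2]<79)&(W[...,0]<568)&(W[...,0]>535)&(W[...,1]<143)&(W[...,1]>-145)
q=W[m]
for y in range(-140,143,12):
    k=q[(q[:,1]>=y)&(q[:,1]<y+12)]
    if len(k): print(y,len(k),np.percentile(k[:,0],[5,50]).round(1))
print(np.percentile(q[:,1],[0.3,99.7]))
k=W[(W[...,2]>60)&(W[...,2]<86)&(W[...,1]>135)&(W[...,1]<155)&(W[...,0]<556)&(W[...,0]>540)]; print('plate front',len(k),k.mean(0) if len(k) else '')
E
```

```text
time: 21.45
position: [489.8, -172.0, 276.4]
eef_rot: [-0.011, 1.0, 0.0, -0.001]
wrist_force: [0.9, -0.1, 0.4]
width: 0.453
time: 22.15
position: [461.8, 16.6, 277.4]
eef_rot: [-0.01, 1.0, -0.0, -0.0]
wrist_force: [0.3, -0.8, 0.1]
width: 0.451
-140 56 [556.4 559.2]
-128 132 [556.3 558.1]
-116 123 [555.8 557.5]
-104 130 [555.3 556.9]
-92 129 [554.9 556.4]
-80 22 [554.4 555.4]
-32 66 [554.1 560.3]
-20 198 [553.6 558.1]
-8 191 [553.4 557.9]
4 193 [552.9 557.3]
16 190 [552.6 557.4]
28 187 [552.2 557. ]
40 142 [552.  554.8]
52 86 [552.5 553.6]
112 97 [550.5 551.5]
124 138 [550.4 552.8]
136 97 [550.1 553.6]
[-132.13733705  142.4467533 ]
plate front 211 [549.40795243 142.27174125  73.54846071]
```

View pics/w8.png

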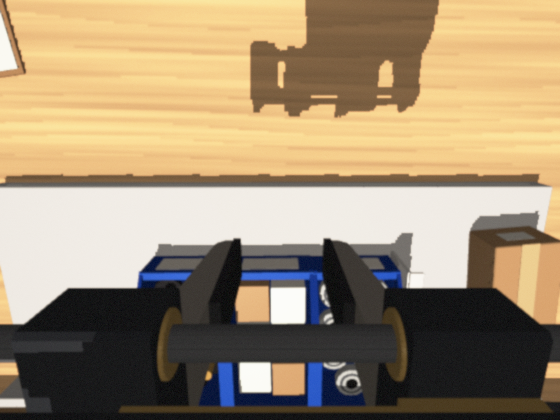

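The row front is straight to within about 1 mm, but bin c's slope is slightly off. I'll re-seat each bin gently from the front, which also confirms contact with the upstand.

```bash
python3 -m inch '[{"ax":0,"ay":0,"az":0,"x":0,"y":-3,"z":0,"hand":0.1},{"ax":0,"ay":0,"az":0,"x":0,"y":-4.4,"z":3,"hand":0.1},{"ax":0,"ay":0,"az":0,"x":0,"y":-3,"z":4,"hand":0.1},{"ax":0,"ay":0,"az":0,"x":0,"y":0,"z":4.5,"hand":0.1},{"ax":0,"ay":0,"az":0,"x":0,"y":0,"z":4.5,"hand":0.1},{"ax":0,"ay":0,"az":0,"x":-1,"y":0,"z":4.5,"hand":0.1},{"ax":0,"ay":0,"az":0,"x":-2,"y":0,"z":0,"hand":0.1},{"ax":0,"ay":0,"az":0,"x":-2,"y":0,"z":0,"hand":0.1},{"ax":0,"ay":0,"az":0,"x":-1.8,"y":0,"z":0,"hand":0.1},{"ax":0,"ay":0,"az":0,"x":-0.4,"y":0,"z":0,"hand":0.1},{"ax":0,"ay":0,"az":0,"x":0,"y":0,"z":0,"hand":0.1},{"ax":0,"ay":0,"az":0,"x":0,"y":0,"z":0,"hand":0.1}]'
```

```text
time: 23.4
position: [534.3, -84.0, 74.4]
eef_rot: [-0.009, 1.0, 0.0, -0.001]
wrist_force: [-0.7, 0.8, 0.2]
width: 0.451
```

```bash
python3 -m inch '[{"ax":0,"ay":0,"az":0,"x":-0.5,"y":0,"z":0,"hand":0.1},{"ax":0,"ay":0,"az":0,"x":-0.3,"y":0,"z":0,"hand":0.1},{"ax":0,"ay":0,"az":0,"x":0,"y":0,"z":0,"hand":0.1}]'
python3 -m inch '[{"ax":0,"ay":0,"az":0,"x":-0.2,"y":0,"z":0,"hand":0.1},{"ax":0,"ay":0,"az":0,"x":0,"y":0,"z":0,"hand":0.1}]'
python3 -m inch '[{"ax":0,"ay":0,"az":0,"x":-0.2,"y":0,"z":0,"hand":0.1},{"ax":0,"ay":0,"az":0,"x":0,"y":0,"z":0,"hand":0.1}]'
```

```text
time: 23.7
position: [543.9, -83.4, 75.0]
eef_rot: [-0.01, 1.0, -0.0, 0.0]
wrist_force: [-1.2, -0.4, -0.9]
width: 0.453
time: 23.9
position: [544.8, -83.2, 74.7]
eef_rot: [-0.01, 1.0, 0.0, -0.001]
wrist_force: [-2.5, -1.0, 2.7]
width: 0.45
time: 24.1
position: [544.9, -83.1, 74.4]
eef_rot: [-0.01, 1.0, 0.0, -0.003]
wrist_force: [-8.8, -1.7, 6.9]
width: 0.449
```

```bash
python3 -m inch '[{"ax":0,"ay":0,"az":0,"x":1,"y":0,"z":0,"hand":0.1},{"ax":0,"ay":0,"az":0,"x":1,"y":0,"z":0,"hand":0.1},{"ax":0,"ay":0,"az":0,"x":0,"y":3,"z":0,"hand":0.1},{"ax":0,"ay":0,"az":0,"x":0,"y":3.2,"z":0,"hand":0.1},{"ax":0,"ay":0,"az":0,"x":0,"y":2.8,"z":0,"hand":0.1},{"ax":0,"ay":0,"az":0,"x":0,"y":0,"z":0,"hand":0.1},{"ax":0,"ay":0,"az":0,"x":-0.9,"y":0,"z":0,"hand":0.1},{"ax":0,"ay":0,"az":0,"x":-0.6,"y":0,"z":0,"hand":0.1},{"ax":0,"ay":0,"az":0,"x":0,"y":0,"z":0,"hand":0.1}]'
python3 -m inch '[{"ax":0,"ay":0,"az":0,"x":-0.2,"y":0,"z":0,"hand":0.1},{"ax":0,"ay":0,"az":0,"x":0,"y":0,"z":0,"hand":0.1}]'
python3 -m inch '[{"ax":0,"ay":0,"az":0,"x":-0.15,"y":0,"z":0,"hand":0.1},{"ax":0,"ay":0,"az":0,"x":0,"y":0,"z":0,"hand":0.1}]'
```

```text
time: 25.0
position: [542.0, 5.7, 74.9]
eef_rot: [-0.009, 1.0, -0.0, 0.001]
wrist_force: [-0.2, -0.9, -0.1]
width: 0.45
time: 25.2
position: [542.6, 6.1, 74.6]
eef_rot: [-0.009, 1.0, -0.0, -0.0]
wrist_force: [0.3, -0.4, -0.0]
width: 0.452
time: 25.4
position: [543.0, 6.2, 74.5]
eef_rot: [-0.01, 1.0, -0.0, -0.001]
wrist_force: [-5.4, -2.6, 2.7]
width: 0.448
```

```bash
python3 -m inch '[{"ax":0,"ay":0,"az":0,"x":1,"y":0,"z":0,"hand":0.1},{"ax":0,"ay":0,"az":0,"x":1,"y":0,"z":0,"hand":0.1},{"ax":0,"ay":0,"az":0,"x":0,"y":2.8,"z":0,"hand":0.1},{"ax":0,"ay":0,"az":0,"x":0,"y":3,"z":0,"hand":0.1},{"ax":0,"ay":0,"az":0,"x":0,"y":2.8,"z":0,"hand":0.1},{"ax":0,"ay":0,"az":0,"x":0,"y":0,"z":0,"hand":0.1},{"ax":0,"ay":0,"az":0,"x":-0.9,"y":0,"z":0,"hand":0.1},{"ax":0,"ay":0,"az":0,"x":-0.6,"y":0,"z":0,"hand":0.1},{"ax":0,"ay":0,"az":0,"x":0,"y":0,"z":0,"hand":0.1}]'
python3 -m inch '[{"ax":0,"ay":0,"az":0,"x":-0.2,"y":0,"z":0,"hand":0.1},{"ax":0,"ay":0,"az":0,"x":0,"y":0,"z":0,"hand":0.1}]'
python3 -m inch '[{"ax":0,"ay":0,"az":0,"x":-0.15,"y":0,"z":0,"hand":0.1},{"ax":0,"ay":0,"az":0,"x":0,"y":0,"z":0,"hand":0.1}]'
```

```text
time: 26.3
position: [538.8, 91.8, 74.9]
eef_rot: [-0.009, 1.0, 0.0, 0.001]
wrist_force: [-1.0, -0.3, -0.4]
width: 0.446
time: 26.5
position: [539.7, 92.0, 74.7]
eef_rot: [-0.009, 1.0, -0.0, -0.0]
wrist_force: [-0.5, -0.7, 0.2]
width: 0.452
time: 26.7
position: [541.0, 92.5, 74.7]
eef_rot: [-0.01, 1.0, -0.0, -0.0]
wrist_force: [0.7, -0.0, -0.0]
width: 0.448
```

Expected contact is at about 541.6; a little further.

```bash
python3 -m inch '[{"ax":0,"ay":0,"az":0,"x":-0.1,"y":0,"z":0,"hand":0.1},{"ax":0,"ay":0,"az":0,"x":0,"y":0,"z":0,"hand":0.1}]'
python3 -m inch '[{"ax":0,"ay":0,"az":0,"x":-0.1,"y":0,"z":0,"hand":0.1},{"ax":0,"ay":0,"az":0,"x":0,"y":0,"z":0,"hand":0.1}]'
```

```text
time: 26.9
position: [541.2, 92.5, 74.6]
eef_rot: [-0.01, 1.0, -0.0, -0.001]
wrist_force: [-3.0, -0.4, 1.8]
width: 0.451
time: 27.1
position: [541.4, 92.6, 74.5]
eef_rot: [-0.01, 1.0, -0.0, -0.002]
wrist_force: [-6.8, 0.3, 5.9]
width: 0.449
```

```bash
python3 -m inch '[{"ax":0,"ay":0,"az":0,"x":1,"y":0,"z":0,"hand":0.1},{"ax":0,"ay":0,"az":0,"x":3,"y":0,"z":0,"hand":0.1},{"ax":0,"ay":0,"az":0,"x":2,"y":0,"z":-3,"hand":0.1},{"ax":0,"ay":0,"az":0,"x":0,"y":-4,"z":-4.5,"hand":0.1},{"ax":0,"ay":0,"az":0,"x":0,"y":-4.5,"z":-4.5,"hand":0.1},{"ax":0,"ay":0,"az":0,"x":0,"y":-4.5,"z":-4.5,"hand":0.1},{"ax":0,"ay":0,"az":0,"x":0,"y":-4.5,"z":-4.5,"hand":0.1},{"ax":0,"ay":0,"az":0,"x":0,"y":-3,"z":-3,"hand":0.1}]'
python3 -m inch '[{"ax":0,"ay":0,"az":0.1428,"x":0,"y":0,"z":0,"hand":0.1},{"ax":0,"ay":0,"az":0.1428,"x":0,"y":0,"z":0,"hand":0.1},{"ax":0,"ay":0,"az":0.1428,"x":0,"y":0,"z":0,"hand":0.1},{"ax":0,"ay":0,"az":0.1428,"x":0,"y":0,"z":0,"hand":0.1},{"ax":0,"ay":0,"az":0.1428,"x":0,"y":0,"z":0,"hand":0.1},{"ax":0,"ay":0,"az":0.1428,"x":0,"y":0,"z":0,"hand":0.1},{"ax":0,"ay":0,"az":0.1428,"x":0,"y":0,"z":0,"hand":0.1},{"ax":0,"ay":0,"az":0.1428,"x":0,"y":0,"z":0,"hand":0.1},{"ax":0,"ay":0,"az":0.1428,"x":0,"y":0,"z":0,"hand":0.1},{"ax":0,"ay":0,"az":0.1428,"x":0,"y":0,"z":0,"hand":0.1},{"ax":0,"ay":0,"az":0.1428,"x":0,"y":0,"z":0,"hand":0.1},{"ax":0,"ay":0,"az":0,"x":0,"y":0,"z":0,"hand":-0.3}]'
python3 -m inch '[{"ax":0,"ay":0,"az":0,"x":0,"y":3,"z":-2,"hand":-0.3},{"ax":0,"ay":0,"az":0,"x":0,"y":4,"z":-2,"hand":-0.3},{"ax":0,"ay":0,"az":0,"x":0,"y":4,"z":0,"hand":-0.3},{"ax":0,"ay":0,"az":0,"x":0,"y":0,"z":0,"hand":-0.3},{"ax":0,"ay":0,"az":0,"x":0,"y":0,"z":0,"hand":-0.3}]'
python3 - <<'E'
from bench import ctrl
import cv2,numpy as np
p=ctrl.camera_params('wrist'); im,d=ctrl.get_image('wrist'); np.savez("wrist9.npz",im=im,d=d,**{k:np.array(v) for k,v in p.items()})
cv2.imwrite("pics/w9.png",cv2.resize(im[:300,130:560],None,fx=1.8,fy=1.8,interpolation=cv2.INTER_CUBIC))
E
```

```text
time: 27.9
position: [486.4, -79.3, 280.4]
eef_rot: [-0.01, 1.0, -0.0, 0.001]
wrist_force: [-0.0, 0.4, -1.0]
width: 0.451
time: 29.1
position: [486.3, -77.7, 278.1]
eef_rot: [0.701, 0.713, 0.0, 0.0]
wrist_force: [-0.4, -0.2, 0.3]
width: 0.517
time: 29.6
position: [596.1, -75.4, 317.3]
eef_rot: [0.699, 0.715, -0.0, -0.001]
wrist_force: [-0.2, -0.2, 0.3]
width: 0.645
```

View pics/w9.png

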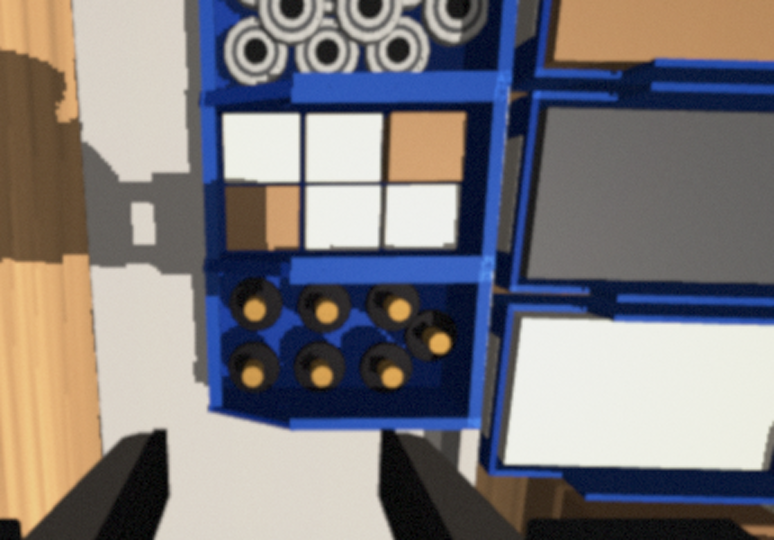

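Walls a/b and a/c form single bands with no gap, and front and rear rims are in line. Now the plate side.

```bash
python3 -m inch '[{"ax":0,"ay":0,"az":0,"x":4,"y":0,"z":0,"hand":-0.3},{"ax":0,"ay":0,"az":0,"x":4.5,"y":0,"z":0,"hand":-0.3},{"ax":0,"ay":0,"az":0,"x":3.5,"y":0,"z":0,"hand":-0.3},{"ax":0,"ay":0,"az":0,"x":0,"y":0,"z":0,"hand":-0.3},{"ax":0,"ay":0,"az":0,"x":0,"y":0,"z":0,"hand":-0.3}]'
python3 - <<'E'
from bench import ctrl
import cv2,numpy as np
from h import *
p=ctrl.camera_params('wrist'); im,d=ctrl.get_image('wrist'); np.savez("wrist10.npz",im=im,d=d,**{k:np.array(v) for k,v in p.items()})
cv2.imwrite("pics/w10.png",cv2.resize(im[:300,130:560],None,fx=1.8,fy=1.8,interpolation=cv2.INTER_CUBIC))
p=load('wrist10.npz'); W=cloud(p)
hsv=cv2.cvtColor(p['im'],cv2.COLOR_BGR2HSV)
m=cv2.inRange(hsv,(20,140,120),(35,255,255)); vv,uu=np.nonzero(m); print(len(uu),uu.mean(),vv.mean(),W[m>0].mean(0) if len(uu) else '')
# plate top (z~90) y-range, bin b left rim
k=W[(W[...,2]>86)&(W[...,2]<94)&(W[...,1]>125)&(W[...,1]<165)&(W[...,0]<700)&(W[...,0]>545)]; print('plate top y',np.percentile(k[:,1],[1,50,99]))
f=np.polyfit(k[:,0],k[:,1],1);print(f)
k=W[(W[...,2]>106)&(W[...,2]<114)&(W[...,1]>100)&(W[...,1]<165)&(W[...,0]<690)&(W[...,0]>610)]; print('rim b left y',np.percentile(k[:,1],[1,50,99]))
E
```

```text
time: 30.15
position: [592.8, 44.6, 318.3]
eef_rot: [0.699, 0.715, -0.0, 0.0]
wrist_force: [-0.6, -0.4, 0.2]
width: 0.651
340 410.79411764705884 38.71470588235294 [711.89593743 186.14805858  96.05750462]
plate top y [140.00731983 150.36386498 162.15516695]
[4.14940639e-02 1.26040534e+02]
rim b left y [138.1042198  142.59789723 146.50592653]
```

View pics/w10.png

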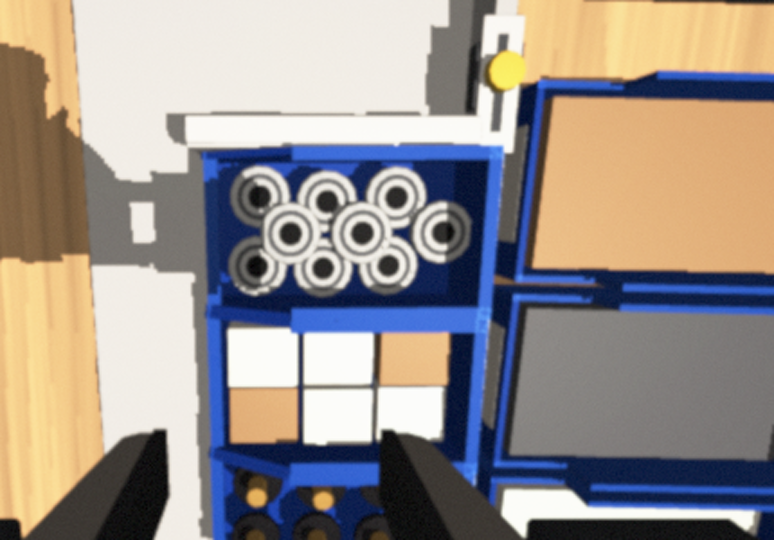

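The row is closed up to the plate with no visible gap, and the gripper is clear at z ≈ 318 mm. I'm handing in.

```bash
python3 -c "
from bench import ctrl
print(ctrl.finish_job())"
```

```text
the job is handed in; nothing more can be done
None
```

The three blue bins are in a straight row, square against the rear upstand, touching each other and the plate. From the plate the order is still bearings, cartons, feet. I handed in at about 30 s with the gripper well clear; no verdict was reported.

**How it was done:**
- I pushed each bin back with two fingertips on its front until it met the upstand, at about 7–10 N.
- I then closed the row from its right end, using small steps near the plate.
- Near the plate the push rose from about 12 N of sliding friction to about 16 N while the tool stalled. The plate therefore took roughly 4 N, below the 12 N at which it shifts.
- One check showed bin c possibly about 1° out of square, so I re-seated all three from the front. They stalled within about 0.5 mm of their expected places against the upstand.

**Last checks:**
- The wrist pictures show no gaps between the bins or at the plate, and the front and rear rims are in line.
- In the top view just before contact, the plate's edge had not moved from the first picture. I did not re-measure it in that view after contact.
- The last depth reading of the plate's top was too mixed to confirm its position, so I relied on the pictures and the contact force.
- The depth images put the screw and the plate face about 41–43 mm apart, inside the stated 20–45 mm. An earlier two-camera fix on the screw did not agree, so I dropped it.
- Nothing else on the bench was touched as far as the pictures show. I did not measure the bystanders one by one.

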